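# Lock the loose insert into the mould half

### The arm

A 6-joint arm with a two-finger parallel gripper is mounted at the origin on the work surface. World frame = base frame: x ahead of the robot, y to its left, z up, the work surface at z = 0. Lengths are in mm, angles in rad, forces in N, time in s.
With the tool pointing down it reaches from about 350 to 875 mm from the base axis. Payload 4.2 kg.
Tool frame: the origin (TCP) lies at the very end of the fingers, on their centre line; the grasp point (between the pads) lies arm.grip_depth behind it (arm.grip_depth is the distance from the TCP to the grasp point, in mm); x points along the fingers, y is the direction in which the jaws open and shut, and the axes are right-handed (so a half turn about x gives the same grasp; the last joint's range is limited). The gripper opens to 85 mm and grips with 20 to 120 N. Pads are 22 mm wide; open, the fingers measure 114 mm over their backs; the gripper's body (76 mm by 85 mm) begins 54 mm behind the grasp point. The pads swing forward as they close: fully open they stand 13 mm farther back than shut.
Start: joints at [0.259, 0.385, 0.008, 0, -1.194, -0.259], TCP at [624.979, 0.025, 231.312] pointing down, gripper open.
Joint ranges: [-3.14, 3.14], [-1.21, 2.06], [-1.07, 1.41], [-3.16, 2.05], [-2.99, -0.16], [-3.1, 3.1]. Speed limits (rad/s): [2.79, 2.79, 3.14, 3.14, 3.14, 3.14].

### API

Orientations are given as a unit quaternion [x, y, z, w].
In Python, from bench import arm, get_image, models gives the robot as it stands.
- The arm moves only by the tool arm_command, never from a script. Its argument "rows" is a list of rows, each an object of numbers: "dx", "dy", "dz": the shift along the tool's x, y, z in m; "wx", "wy", "wz": the turn, a rotation vector about the tool's x, y, z in degrees; "gripper": the closure, from -1 (fully open) to 1 (shut). A call has exactly 8 rows; each row is the pose to reach, as a shift and turn from the pose measured when the call began, along the tool's axes at that moment; what a row does not reach only later rows make up. A row lasts 1/10 s, in which the tool goes at most 50 mm and 8.59 degrees, less where a joint would pass 70% of its speed; a pose out of reach is approached as far as the arm can. A call with a gripper value outside its range is refused whole. The fingers move at their own pace and stop on an object; the grip force is fixed at half the most. Time passes only in rows, so rows that repeat a pose let the fingers close, or fill a call up. It gives the time, the measured TCP pose, the force and the opening at its end, in the units of the state.
- arm.read_state(): the state, without advancing time (a new reading comes with each control period).
- get_image(name): name is "scene" or "side" or "wrist"; returns a dict with "img" (400x640x3 uint8, red, green, blue), "K" (3x3 intrinsics, pixels), "rvec" (rotation vector, rad) and "tvec" (3), from world to camera coordinates, as OpenCV has them; the wrist camera has in their place "T_tool_cam" (4x4, takes a point from camera to tool coordinates, whose origin is the TCP and whose axes are the tool frame's). Camera axes: x right, y down, z forward; pixel columns grow to the right and rows downward; lengths in mm; the calibration is good to about 2 mm. A picture is of the moment at which its call begins: read the wrist's pose just before it. There is no depth.
- arm.job_done(): hands the job in, once; it reports no verdict.
Trained networks look in the newest picture that a camera, given by its name, has taken for a name from the list of things; names that differ only in an ending like _2 or _b are one class to them, and where a whole thing is asked for, a point or a joint stands for the part that bears it (a point fixed in the world has none). Each returns a list of dicts, best first, with "conf" (0 to 1); they miss things now and then, are a little off and sometimes report something else, mostly with a low value. They report only what shows in the picture. A call takes as long as a camera call.
- models.cut_out(camera, query): "mask" (400x640 bool, what is visible of it) and "extent" ([left, top, right, bottom] in pixels, round what is visible of it).
The state is a dict: "clock": time; "joints": joint angles; "joint_vel": joint speeds; "joint_efforts": joint torques, N m; "position": TCP position; "ee_rot": TCP orientation; "contact_force": force on the tool from outside, world axes, zero at the start; "wrist_torque": the same for the moment, N m; "gripper_width": finger opening in mm.
Only numpy, scipy, OpenCV 4.12 (cv2) and the standard library are available. Lean on these libraries where they do the work, as an engineer would, in place of code of your own. Each camera call takes 0.05 s, during which the arm holds its last target.

### The job

Fit the aluminium insert into the pocket of the mould that leans on the blue stand: lower it in, then slide it down the slope until its toe is fully home under the dark clamp plate. Then press the short locking key right down into the gap left above the insert, past the brass spring pad, and swing the latch shut across the key. Leave everything else on the bench where it is.

Things in the scene. Friction and masses are not known exactly. Their poses are not given: they have to be found in the camera images.
- stand: Blue-painted steel stand fixed to the bench, base 170 x 150 x 12 mm. Origin on the bench under the mould pocket; z up; its x axis points horizontally up the mould's slope (towards the robot within about 15 degrees).
- plain_block: Bystander: plain steel block 55 x 45 x 30 mm without a boss. Origin under its centre.
- tape_roll: Bystander: roll of masking tape, 80 mm across, 24 mm high. Origin under its centre.
- screwdriver: Bystander: screwdriver lying on the right of the bench.
- brush: Bystander: brush lying at the back of the bench.
- squeeze_bottle: Bystander: white squeeze bottle, 70 mm across, 190 mm high, to the right. Origin under its centre.
- can: Bystander: metal can, 66 mm across, 110 mm high, to the left. Origin under its centre.
- mould: Steel mould half, 160 (x) x 140 (y) x 40 mm, fixed on the stand, its face leaning 25 degrees from horizontal away from the robot. Origin: centre of the pocket's floor. Axes: x up the slope, z square out of the face, y to the right as the robot sees it. The pocket spans x -55 to 45, y -26 to 26 mm, 20 mm deep (face at z = 20), its long sides flared above z = 14 to y +-31 at the face.
- pocket (a point): Where the insert's origin should pass when it is lowered into the pocket square to the face: at (2, 0, 20) mm of the mould frame, level with the face. There it clears the clamp plate (it does for x from -6 to 10); then it slides down the slope to x = -20, where its toe meets the pocket's lower wall.
- clamp_edge (a point): Middle of the lower up-slope edge of the dark clamp plate fixed on the face, at (-41, 0, 20.5) mm of the mould frame. The plate spans x -82 to -41, y -45 to 45, z 20.5 to 26.5 mm, with two bolt heads 4 mm high at y +-34, and overhangs the pocket's lower 14 mm.
- pad (a point): Foot of the brass spring pad at (40, 0, 5) mm of the mould frame: 26 mm wide, a ramp standing out of the pocket's upper wall, flush at the face, 5 mm out here. It yields towards +x (1.5 N, then 0.5 N more per mm). Pressing the key down past it takes roughly 5 to 15 N; after that it holds the key against the insert.
- insert: Aluminium insert, loose, upright on the bench: base 70 (x) x 49 (y) x 18 mm high, on it a grip boss 20 (x) x 30 (y) x 50 mm, 68 mm high in all. The boss's centre is 4 mm to -x of the base's; the slightly shorter bare end at -x is the toe. Origin: centre of the underside. Home: origin at (-20, 0, 0) mm of the mould frame, axes as the mould's (toe down the slope). About 0.2 to 0.35 kg.
- key: Aluminium locking key, loose, upright on the bench: foot 27 (x) x 48 (y) x 18 mm high, on its middle a grip boss 20 (x) x 24 (y) x 50 mm, 68 mm high in all. Origin: centre of the underside. The same either way round. Home: origin at about (28.5, 0, 0) mm of the mould frame, x along the mould's x, in the 30 mm gap (x 15 to 45) left above the insert. 0.1 to 0.2 kg.
- latch (a joint): Angle of the cranked steel latch, rad: 0 shut (its 39 mm arm lies across the key's foot, at a stop), 1.4 to 1.75 at the start, at most 1.8. It turns about an axis parallel to the mould's z, positive counter-clockwise seen from outside the face. A stiff hinge: it stays where it is left; about 1.5 N at the post moves it.
- latch_post (a point): Point on the axis of the latch's upright round post, 16 mm in diameter, parallel to the mould's z, bare for 25 mm below this point and ending 14 mm above it; 50 mm from the pivot. At joint value q it is at (34 + 50 cos q, 54 + 50 sin q, 54) mm of the mould frame: up the slope from the pivot (nearer the robot) when shut, to the right of it (robot's view) when open.

How it is judged:
By the outcome, as a careful person would: the job done as asked, in the order asked, and still so for the second after the job is handed in, with the robot touching nothing.
It also fails if it takes over 66 s, if anything falls off the work surface, if the arm or the gripper's body presses on something with over 40 N, if the wrist force passes 120 N, or if a joint passes its speed limit or range.

## Working session

There is one attempt and no reset: what is moved stays moved. The work goes in short steps, Python scripts to look and compute and a tool call to move; the robot and the scene stay as the last step left them, time stands still between calls to the robot, and variables do not carry over. Pictures are saved under pics/ and viewed, and the job is handed in when it is done.

Besides the shell and the picture viewer there is one more tool, called after "Call:" as name(argument=value, ...) on one line, values as JSON. arm_command: Moves the arm, as the interface text tells. Its arguments: {"type":"object","properties":{"rows":{"type":"array"}},"required":["rows"]}

```bash
ls -la; mkdir -p pics
python3 - <<'E'
from bench import arm,get_image,models
import cv2,numpy as np
print(arm.read_state(), arm.grip_depth)
for n in ["scene","side","wrist"]:
    d=get_image(n); cv2.imwrite(f"pics/{n}0.png",d["img"][:,:,::-1])
    print(n,{k:np.round(v,3).tolist() for k,v in d.items() if k!="img"})
E
```

```text
total 12
drwxr-xr-x  3 agent agent 4096 Dec  6 17:47 .
drwxr-xr-x 23 root  root  4096 Dec  6 17:47 ..
drwxr-xr-x  2 agent agent 4096 Dec  6 17:47 pics
{'clock': 0.0, 'joints': array([ 2.58610701e-01,  3.85563965e-01,  6.61741052e-03, -5.12122218e-04,
       -1.19398993e+00, -2.58587218e-01]), 'joint_vel': array([-1.04645600e-03, -2.26820360e-04, -2.46661566e-04, -1.04151694e-03,
        2.75751518e-04, -8.49076443e-05]), 'joint_efforts': array([-9.55001960e-04, -3.92286408e+01,  1.88399577e+01,  4.18616563e+00,
       -4.72148502e-03,  8.27910434e-07]), 'position': array([6.24413296e+02, 2.87603091e-02, 2.30211867e+02]), 'ee_rot': array([-0.49943243,  0.50061053,  0.50048423,  0.4994716 ]), 'contact_force': array([ 0.17037737,  0.84930927, -0.05315879]), 'wrist_torque': array([0.00660593, 0.00253243, 0.08460058]), 'gripper_width': 85.0496540469374} 18.700000000000003
scene {'K': [[395.627, 0.0, 314.747], [0.0, 395.627, 201.737], [0.0, 0.0, 1.0]], 'rvec': [1.213, 2.323, -0.951], 'tvec': [311.236, -275.817, 1598.883]}
side {'K': [[414.41, 0.0, 316.326], [0.0, 414.41, 197.074], [0.0, 0.0, 1.0]], 'rvec': [2.447, -0.225, 0.099], 'tvec': [-569.201, 166.478, 1321.525]}
wrist {'K': [[323.699, 0.0, 310.504], [0.0, 323.699, 198.965], [0.0, 0.0, 1.0]], 'T_tool_cam': [[0.001, -0.26, 0.966, -142.226], [1.0, 0.001, -0.001, -0.226], [-0.0, 0.966, 0.26, -63.103], [0.0, 0.0, 0.0, 1.0]]}
```

View pics/scene0.png

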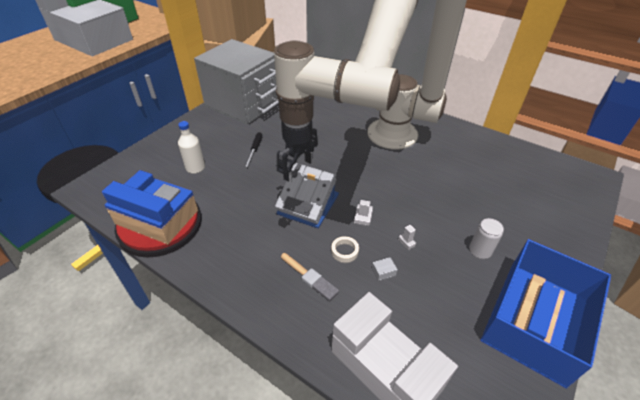

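View pics/side0.png

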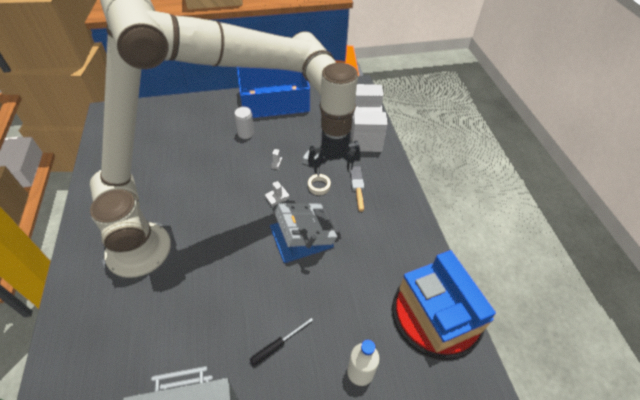

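View pics/wrist0.png

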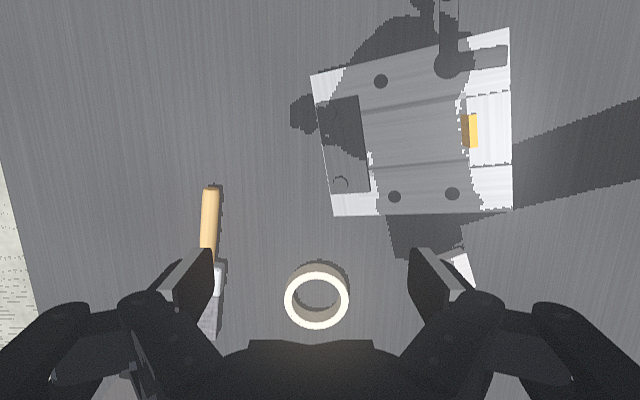

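The wrist image shows the mould at about (310–515, 30–215), with the brass pad at (468, 130) and the latch at the top right. The insert is mostly hidden at about (455, 265). Next I triangulate the loose parts.

```bash
cat > h.py <<'E'
from bench import arm,get_image,models
import cv2,numpy as np
from scipy.spatial.transform import Rotation as R
from scipy.optimize import least_squares
def cam(name):
    """returns img,K,Rcw,t (world->cam)"""
    if name=="wrist":
        s=arm.read_state()
    d=get_image(name)
    if name=="wrist":
        T=np.eye(4);T[:3,:3]=R.from_quat(s["ee_rot"]).as_matrix();T[:3,3]=s["position"]
        C=np.linalg.inv(T@d["T_tool_cam"]); return d["img"],d["K"],C[:3,:3],C[:3,3]
    return d["img"],d["K"],R.from_rotvec(np.ravel(d["rvec"])).as_matrix(),np.ravel(d["tvec"])
def proj(P,K,Rc,t):
    p=(np.atleast_2d(P)@Rc.T+t)@K.T; return p[:,:2]/p[:,2:]
def ray_z(uv,z,K,Rc,t):
    d=Rc.T@np.linalg.inv(K)@np.array([uv[0],uv[1],1.]); c=-Rc.T@t
    return c+d*(z-c[2])/d[2]
E
python3 - <<'E'
from h import *
s=arm.read_state();print(np.round(R.from_quat(s["ee_rot"]).as_matrix(),3))
for n in ["scene","side","wrist"]:
    im,K,Rc,t=cam(n); print(n,"campos",np.round(-Rc.T@t))
    for q in ["insert","key","mould","plain_block","tape_roll","latch","latch_post","pad"]:
        try: r=models.cut_out(n,q)
        except Exception as e: print(q,e);continue
        for o in r[:2]:
            e=o["extent"]; print(q,round(o["conf"],2),np.round(e).tolist(),np.round(ray_z([(e[0]+e[2])/2,(e[1]+e[3])/2],30,K,Rc,t)).tolist())
E
```

```text
[[-0.002 -1.     0.   ]
 [-0.     0.     1.   ]
 [-1.     0.002 -0.   ]]
scene campos [1261.  497.  945.]
insert 0.76 [350.0, 199.0, 374.0, 227.0] [475.0, 133.0, 30.0]
key 0.75 [399.0, 226.0, 415.0, 250.0] [489.0, 295.0, 30.0]
key 0.35 [373.0, 254.0, 395.0, 281.0] [621.0, 289.0, 30.0]
mould 0.71 [274.0, 166.0, 337.0, 226.0] [517.0, -57.0, 30.0]
plain_block 0.57 [374.0, 256.0, 397.0, 281.0] [622.0, 293.0, 30.0]
plain_block 0.55 [276.0, 163.0, 335.0, 223.0] [505.0, -66.0, 30.0]
tape_roll 0.92 [329.0, 237.0, 357.0, 263.0] [633.0, 161.0, 30.0]
latch 0.5 [293.0, 162.0, 299.0, 174.0] [421.0, -167.0, 30.0]
latch_post 0.74 [273.0, 165.0, 336.0, 224.0] [511.0, -64.0, 30.0]
latch_post 0.33 [354.0, 200.0, 372.0, 227.0] [476.0, 137.0, 30.0]
pad 0.76 [275.0, 160.0, 335.0, 224.0] [501.0, -70.0, 30.0]
side campos [ 412. -801. 1135.]
insert 0.67 [266.0, 182.0, 286.0, 209.0] [460.0, 118.0, 30.0]
key 0.69 [273.0, 154.0, 283.0, 167.0] [488.0, 284.0, 30.0]
mould 0.71 [276.0, 202.0, 339.0, 250.0] [545.0, -29.0, 30.0]
plain_block 0.55 [302.0, 156.0, 312.0, 163.0] [594.0, 271.0, 30.0]
tape_roll 0.86 [308.0, 175.0, 330.0, 192.0] [618.0, 147.0, 30.0]
latch_post 0.69 [293.0, 230.0, 316.0, 249.0] [527.0, -78.0, 30.0]
latch_post 0.47 [265.0, 181.0, 285.0, 208.0] [457.0, 125.0, 30.0]
pad 0.67 [276.0, 204.0, 339.0, 249.0] [543.0, -29.0, 30.0]
pad 0.48 [306.0, 175.0, 332.0, 194.0] [615.0, 141.0, 30.0]
wrist campos [625. -63. 374.]
insert 0.91 [438.0, 247.0, 478.0, 285.0] [454.0, 110.0, 30.0]
mould 0.66 [312.0, 0.0, 513.0, 217.0] [521.0, -66.0, 30.0]
tape_roll 0.66 [288.0, 262.0, 350.0, 330.0] [615.0, 150.0, 30.0]
latch 0.66 [433.0, 0.0, 508.0, 79.0] [470.0, -131.0, 30.0]
latch_post 0.76 [432.0, 0.0, 512.0, 79.0] [469.0, -131.0, 30.0]
pad 0.47 [311.0, 1.0, 512.0, 217.0] [522.0, -66.0, 30.0]
pad 0.42 [310.0, 1.0, 515.0, 213.0] [521.0, -68.0, 30.0]
```

Call:
arm_command(rows=[{"dx": -0.02,"dy": 0.03,"dz": 0.04,"gripper": -1},{"dx": -0.04,"dy": 0.06,"dz": 0.08,"gripper": -1},{"dx": -0.05,"dy": 0.09,"dz": 0.12,"gripper": -1},{"dx": -0.05,"dy": 0.12,"dz": 0.15,"gripper": -1},{"dx": -0.05,"dy": 0.14,"dz": 0.18,"gripper": -1},{"dx": -0.05,"dy": 0.14,"dz": 0.18,"gripper": -1},{"dx": -0.05,"dy": 0.14,"dz": 0.18,"gripper": -1},{"dx": -0.05,"dy": 0.14,"dz": 0.18,"gripper": -1}])

```text
validation failed for argument at $.ro...
```

```bash
cat > snap.py <<'E'
import sys
from h import *
name=sys.argv[1]; tag=sys.argv[2]
im,K,Rc,t=cam(name)
np.savez(f"{tag}.npz",img=im,K=K,R=Rc,t=t)
cv2.imwrite(f"pics/{tag}.png",im[:,:,::-1])
for q in sys.argv[3:]:
    for o in models.cut_out(name,q)[:2]:
        e=o["extent"]; print(q,round(o["conf"],2),np.round(e).tolist(),np.round(ray_z([(e[0]+e[2])/2,(e[1]+e[3])/2],30,K,Rc,t)).tolist())
        np.save(f"{tag}_{q}.npy",o["mask"]) if o is not None else 0
E
python3 snap.py wrist w1 insert key
```

```text
insert 0.61 [436.0, 245.0, 476.0, 287.0] [456.0, 110.0, 30.0]
insert 0.37 [314.0, 0.0, 513.0, 216.0] [520.0, -67.0, 30.0]
key 0.38 [312.0, 0.0, 516.0, 216.0] [520.0, -67.0, 30.0]
```

View pics/w1.png

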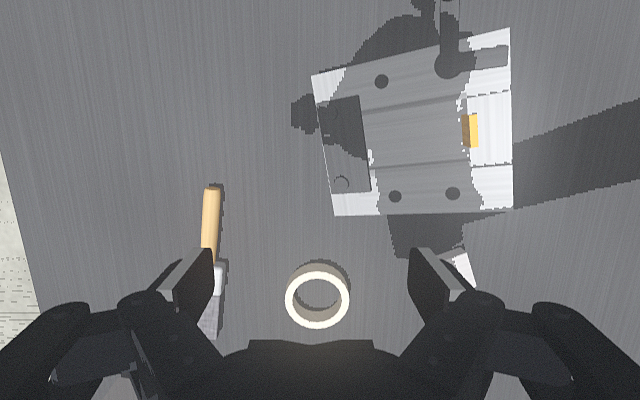

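The picture is unchanged because the move was refused. The rows probably need every key, so I'll send them all.

Call:
arm_command(rows=[{"dx": -0.02,"dy": 0.03,"dz": 0.04,"wx": 0,"wy": 0,"wz": 0,"gripper": -1},{"dx": -0.04,"dy": 0.06,"dz": 0.08,"wx": 0,"wy": 0,"wz": 0,"gripper": -1},{"dx": -0.05,"dy": 0.09,"dz": 0.12,"wx": 0,"wy": 0,"wz": 0,"gripper": -1},{"dx": -0.05,"dy": 0.12,"dz": 0.15,"wx": 0,"wy": 0,"wz": 0,"gripper": -1},{"dx": -0.05,"dy": 0.14,"dz": 0.18,"wx": 0,"wy": 0,"wz": 0,"gripper": -1},{"dx": -0.05,"dy": 0.14,"dz": 0.18,"wx": 0,"wy": 0,"wz": 0,"gripper": -1},{"dx": -0.05,"dy": 0.14,"dz": 0.18,"wx": 0,"wy": 0,"wz": 0,"gripper": -1},{"dx": -0.05,"dy": 0.14,"dz": 0.18,"wx": 0,"wy": 0,"wz": 0,"gripper": -1}])

```text
clock: 2.45
position: [485.3, 179.6, 281.3]
ee_rot: [-0.5, 0.5, 0.5, 0.5]
contact_force: [0.5, 0.6, -0.2]
gripper_width: 85.8
```

```bash
python3 snap.py wrist w2 insert key
```

```text
insert 0.66 [299.0, 98.0, 364.0, 153.0] [461.0, 132.0, 30.0]
```

View pics/w2.png

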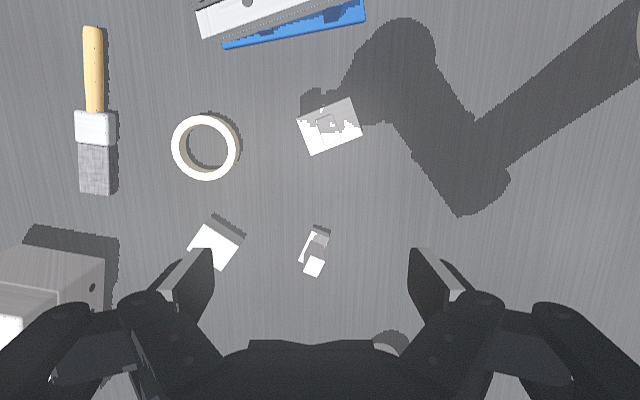

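The insert is at about (330, 125) and the key at about (314, 252). The gripper does not hide either one. I'll zoom in on both.

Run:
```python
import cv2
a=cv2.imread("pics/w2.png")
i=cv2.resize(a[85:165,285:375],None,fx=5,fy=5,interpolation=cv2.INTER_CUBIC)
k=cv2.resize(a[215:287,275:355],None,fx=5,fy=5,interpolation=cv2.INTER_CUBIC)
cv2.imwrite("pics/w2i.png",i);cv2.imwrite("pics/w2k.png",k)
```

```text
(no output)
```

View pics/w2i.png

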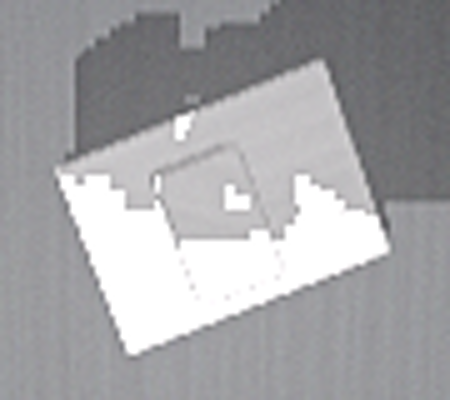

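View pics/w2k.png

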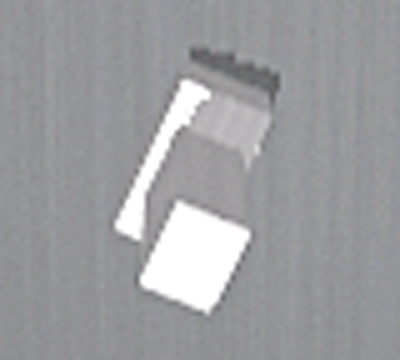

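```bash
cat > fit.py <<'E'
from h import *
def box(x0,x1,y0,y1,z): return np.array([[x0,y0,z],[x1,y0,z],[x1,y1,z],[x0,y1,z]],float)
def toW(P,x,y,yaw): 
    c,s=np.cos(yaw),np.sin(yaw); return np.c_[c*P[:,0]-s*P[:,1]+x, s*P[:,0]+c*P[:,1]+y,P[:,2]]
def fit(P,uv,K,Rc,t,p0):
    f=lambda p:(proj(toW(P,*p),K,Rc,t)-uv).ravel()
    return least_squares(f,p0)
E
python3 - <<'E'
from fit import *
d=np.load("w2.npz");K,Rc,t=d["K"],d["R"],d["t"]
a=d["img"][:,:,::-1].copy()
uv=np.array([[57,170],[322,60],[390,250],[130,355]])/5.+[285,85]-.4
for z in (18,):
    W=np.array([ray_z(u,z,K,Rc,t) for u in uv]); print(np.round(W,1)); print([round(np.linalg.norm(W[i]-W[(i+1)%4]),1) for i in range(4)])
c=W.mean(0); e=(W[0]-W[1]+W[3]-W[2]); yaw=np.arctan2(e[1],e[0])  # image left = +x world
big=cv2.resize(a[60:300,260:400],None,fx=4,fy=4,interpolation=cv2.INTER_CUBIC)
def dr(p,col,parts):
    for P in parts:
        q=(proj(toW(P,*p),K,Rc,t)-[260,60]+.4)*4
        cv2.polylines(big,[q.round().astype(int)],True,col,1)
for yy,col in ((yaw,(0,0,255)),(yaw+np.pi,(0,200,0))):
    r=fit(box(-35,35,-24.5,24.5,18),uv if yy!=yaw else uv,K,Rc,t,[c[0],c[1],yy])
    # match order by nearest
    P=box(-35,35,-24.5,24.5,18)
    q=proj(toW(P,c[0],c[1],yy),K,Rc,t); o=[int(np.argmin(np.linalg.norm(uv-k,axis=1))) for k in q]
    r=fit(P,uv[o],K,Rc,t,[c[0],c[1],yy]); print("insert",np.round(r.x,3),np.degrees(r.x[2]),r.cost)
    dr(r.x,col,[box(-14,6,-15,15,68),box(-35,35,-24.5,24.5,18)])
kt=np.array([[178,202],[250,232],[210,313],[138,283]])/5.+[275,215]-.4
kf=np.array([[185,80],[275,105],[118,230]])/5.+[275,215]-.4
W=np.array([ray_z(u,68,K,Rc,t) for u in kt]);print([round(np.linalg.norm(W[i]-W[(i+1)%4]),1) for i in range(4)])
c=W.mean(0);e=W[0]-W[1]+W[3]-W[2]; yk=np.arctan2(e[1],e[0])
Pt=box(-10,10,-12,12,68);q=proj(toW(Pt,c[0],c[1],yk),K,Rc,t);o=[int(np.argmin(np.linalg.norm(kt-k,axis=1))) for k in q]
r=fit(Pt,kt[o],K,Rc,t,[c[0],c[1],yk]);print("key",np.round(r.x,3),np.degrees(r.x[2]),r.cost)
dr(r.x,(255,0,0),[Pt,box(-13.5,13.5,-24,24,18),box(-13.5,13.5,-24,24,0)])
cv2.imwrite("pics/w2fit.png",big[:600]);cv2.imwrite("pics/w2fitb.png",big[480:])
E
```

```text
[[503.6 124.4  18. ]
 [439.9  98.9  18. ]
 [421.8 143.5  18. ]
 [485.8 169.4  18. ]]
[np.float64(68.6), np.float64(48.2), np.float64(69.0), np.float64(48.4)]
insert [4.62777e+02 1.34088e+02 3.82000e-01] 21.865748906966022 0.6850004466903987
insert [462.777 134.088   3.523] 201.86574889778925 0.6850004466903464
[np.float64(18.9), np.float64(23.5), np.float64(19.2), np.float64(23.4)]
key [ 4.8244e+02  2.9600e+02 -4.2400e-01] -24.305543972793224 0.38481948802808735
```

View pics/w2fit.png

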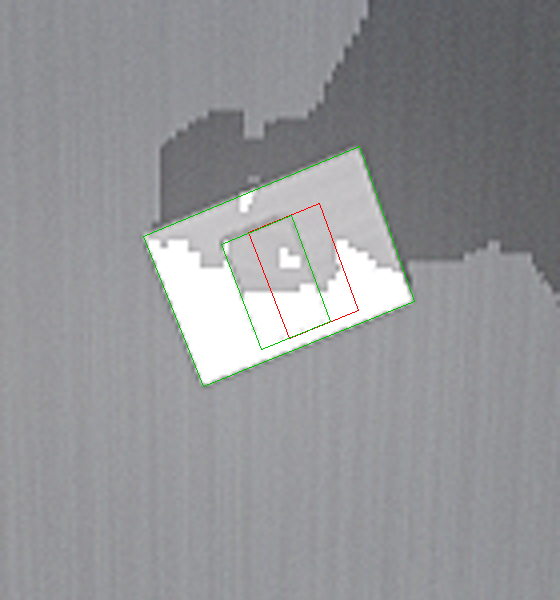

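View pics/w2fitb.png

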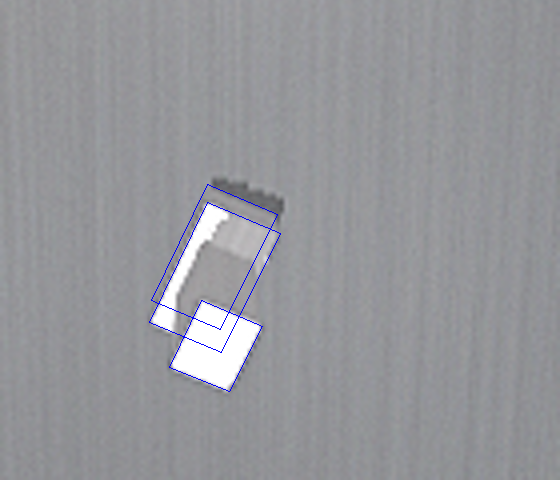

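The insert matches the green outline, so its toe points away from the robot, and the key fit is good. Next is the mould, starting with a zoom into the first wrist view.

Run:
```python
import cv2
a=cv2.imread("pics/w1.png")
i=cv2.resize(a[15:225,290:525],None,fx=3.4,fy=2.8,interpolation=cv2.INTER_CUBIC)
i=cv2.resize(a[20:222,300:524],None,fx=2.9,fy=2.9,interpolation=cv2.INTER_CUBIC)
cv2.imwrite("pics/w1m.png",i)
```

```text
(no output)
```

View pics/w1m.png

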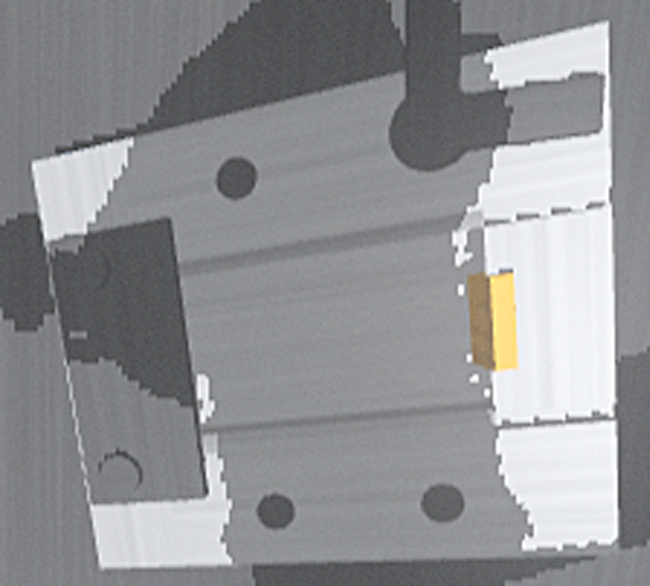

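```bash
cat > mould.py <<'E'
from h import *
def Rm(yaw,tilt=25.):
    # mould axes in world: x up slope horizontally at heading yaw
    xh=np.array([np.cos(yaw),np.sin(yaw),0]);z=np.array([0,0,1.]);c,s=np.cos(np.radians(tilt)),np.sin(np.radians(tilt))
    mx=c*xh+s*z; mz=c*z-s*xh; my=np.cross(mz,mx); return np.c_[mx,my,mz]
def mw(P,p): return np.atleast_2d(P)@Rm(p[3]).T+p[:3]
E
python3 - <<'E'
from mould import *
d=np.load("w1.npz");K,Rc,t=d["K"],d["R"],d["t"]
pts=[((172,218),(-41,45,26.5)),((207,494),(-41,-45,26.5)),((92,503),(-82,-45,26.5)),((33,160),(0,70,20)),((608,20),(160,70,20)),((616,542),(160,-70,20)),((100,568),(0,-70,20)),((487,275),(45,13,20)),((494,369),(45,-13,20))]
uv=np.array([p[0] for p in pts])/2.9+[300,20]-.35
P0=np.array([p[1] for p in pts],float)
def model(p):
    P=P0.copy();P[3:7,0]+=p[4]; return proj(mw(P,p),K,Rc,t)
r=least_squares(lambda p:(model(p)-uv).ravel(),[520,-60,80,np.pi,-85],x_scale=[1,1,1,.01,1],loss="soft_l1")
print(np.round(r.x,3),np.degrees(r.x[3]));print(np.round(model(r.x)-uv,1).tolist())
for q in (1.4,1.55,1.7): print(q,((proj(mw([34+50*np.cos(q),54+50*np.sin(q),68],r.x),K,Rc,t))).round().tolist())
E
```

```text
[527.8   -42.91   66.061   3.319 -85.67 ] 190.17083871034893
[[-0.9, -1.2], [0.1, 1.0], [0.3, 0.1], [0.1, 0.3], [-0.3, 0.5], [0.2, 3.3], [0.3, -1.3], [0.4, -0.4], [-0.4, -0.9]]
1.4 [[456.0, -29.0]]
1.55 [[443.0, -26.0]]
1.7 [[430.0, -21.0]]
```

Call:
arm_command(rows=[{"dx": 0,"dy": -0.015,"dz": -0.03,"wx": 8.5,"wy": 0,"wz": 0,"gripper": -1},{"dx": 0,"dy": -0.03,"dz": -0.06,"wx": 17,"wy": 0,"wz": 0,"gripper": -1},{"dx": -0.01,"dy": -0.045,"dz": -0.09,"wx": 25.5,"wy": 0,"wz": 0,"gripper": -1},{"dx": -0.01,"dy": -0.06,"dz": -0.12,"wx": 34,"wy": 0,"wz": 0,"gripper": -1},{"dx": -0.01,"dy": -0.075,"dz": -0.15,"wx": 42.5,"wy": 0,"wz": 0,"gripper": -1},{"dx": -0.01,"dy": -0.09,"dz": -0.18,"wx": 51,"wy": 0,"wz": 0,"gripper": -1},{"dx": -0.01,"dy": -0.105,"dz": -0.21,"wx": 59.5,"wy": 0,"wz": 0,"gripper": -1},{"dx": -0.01,"dy": -0.105,"dz": -0.22,"wx": 68,"wy": 0,"wz": 0,"gripper": -1}])

```text
clock: 3.4
position: [591.4, -44.6, 289.9]
ee_rot: [-0.131, 0.696, 0.13, 0.694]
contact_force: [-0.2, -0.4, -0.8]
gripper_width: 85.1
```

```bash
python3 snap.py wrist w3 latch_post;python3 -c "
import cv2
a=cv2.imread('pics/w3.png');cv2.imwrite('pics/w3b.png',cv2.resize(a,(800,500)))"
```

```text
latch_post 0.66 [208.0, 40.0, 302.0, 101.0] [511.0, -143.0, 30.0]
```

View pics/w3b.png

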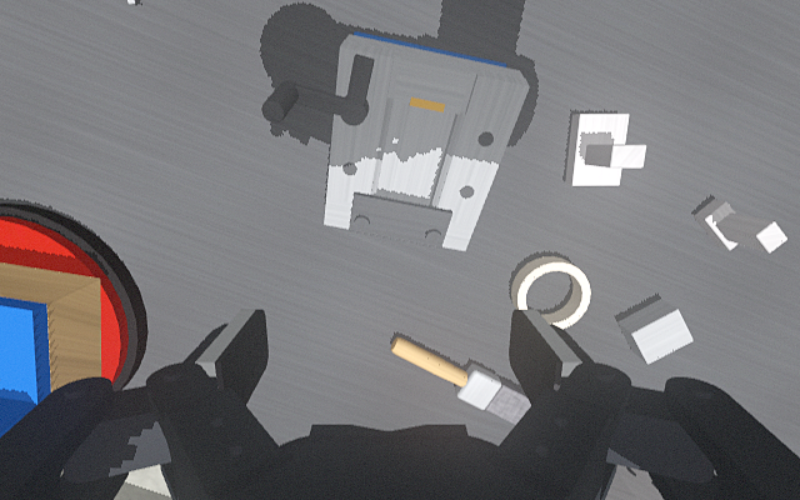

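This view shows the whole mould (325–530, 35–250 in the 800 px copy), the latch post at about (280, 105), the insert at (600, 150) and the key at (745, 230). I'll zoom in on it for the fit.

Run:
```python
import cv2
a=cv2.imread("pics/w3.png")
cv2.imwrite("pics/w3m.png",cv2.resize(a[15:210,200:435],None,fx=3,fy=3,interpolation=cv2.INTER_CUBIC))
cv2.imwrite("pics/w3o.png",cv2.resize(a[80:210,445:640],None,fx=4,fy=4,interpolation=cv2.INTER_CUBIC))
```

```text
(no output)
```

View pics/w3m.png

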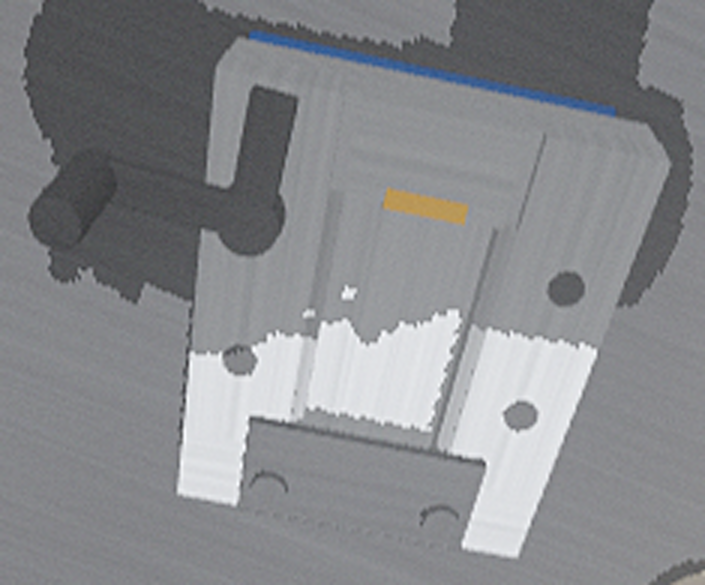

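View pics/w3o.png

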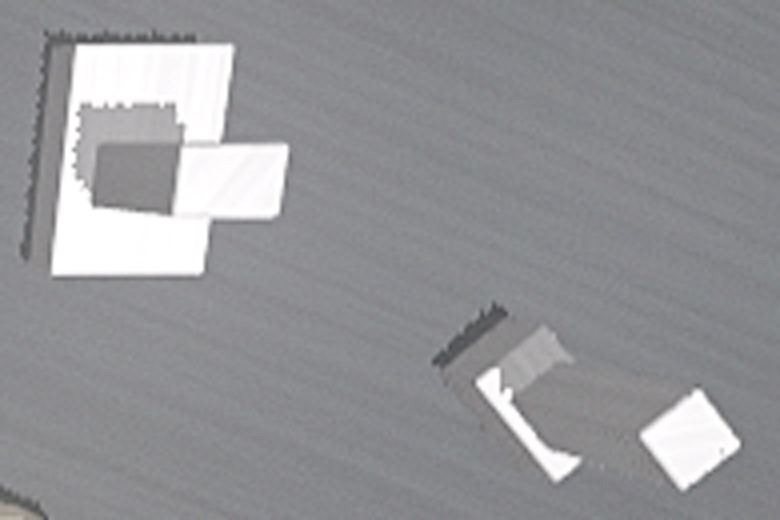

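Run:
```python
from mould import *
from fit import *
V=[np.load(f) for f in ("w1.npz","w3.npz")]
p1=[((172,218),(-41,45,26.5)),((207,494),(-41,-45,26.5)),((92,503),(-82,-45,26.5)),((33,160),(0,70,20)),((608,20),(160,70,20)),((100,568),(0,-70,20)),((487,275),(45,13,20)),((494,369),(45,-13,20))]
p3=[((248,420),(-41,45,26.5)),((487,462),(-41,-45,26.5)),((178,494),(0,70,20)),((517,556),(0,-70,20)),((215,68),(160,70,20)),((668,160),(160,-70,20))]
uv1=np.array([p[0] for p in p1])/2.9+[300,20]-.35; P1=np.array([p[1] for p in p1],float)
uv3=np.array([p[0] for p in p3])/3+[200,15]-.35; P3=np.array([p[1] for p in p3],float)
def sub(P,x): P=P.copy();m=abs(P[:,1])==70;P[m,0]+=x;return P
def pr(P,p,d): return proj(mw(P,p),d["K"],d["R"],d["t"])
def solve(use):
    def f(p):
        r=[]
        if 1 in use:r.append((pr(sub(P1,p[4]),p,V[0])-uv1).ravel())
        if 3 in use:r.append((pr(sub(P3,p[4]),p,V[1])-uv3).ravel())
        return np.concatenate(r)
    r=least_squares(f,[520,-60,80,np.pi,-85],x_scale=[1,1,1,.01,1],loss="soft_l1");return r.x,f(r.x)
for u in ([1],[3],[1,3]):
    x,e=solve(u);print(u,np.round(x,2),round(np.degrees(x[3]),2),np.round(e.reshape(-1,2),1).tolist())
d=V[1]
post=np.array([62,215])/3+[200,15]-.35
rq=least_squares(lambda q:(pr([34+50*np.cos(q[0]),54+50*np.sin(q[0]),68],x,d)[0]-post),[1.5]);print("q",rq.x,rq.fun)
a=V[1]["img"][:,:,::-1].copy()
big=cv2.resize(a[15:210,200:435],None,fx=3,fy=3,interpolation=cv2.INTER_CUBIC)
for P in [box(-41,-82,-45,45,26.5),box(-55,45,-31,31,20),box(-55,45,-26,26,0),box(x[4],x[4]+160,-70,70,20),box(45,40,-13,13,20)*[1,1,1]]:
    cv2.polylines(big,[((pr(P,x,d)-[200,15]+.35)*3).round().astype(int)],True,(0,0,255),1)
cv2.imwrite("pics/w3fit.png",big)
K,Rc,t=d["K"],d["R"],d["t"]
iu=np.array([[75,44],[234,44],[203,275],[52,274],[182,144],[288,143],[278,216],[174,213]])/4.+[445,80]-.4
def order(P,uv,p):
    q=proj(toW(P,*p),K,Rc,t);return [int(np.argmin(np.linalg.norm(uv-k,axis=1))) for k in q]
p0=[462.8,134.1,3.523];A=box(-35,35,-24.5,24.5,18);B=box(-14,6,-15,15,68)
o=order(A,iu[:4],p0)+[4+k for k in order(B,iu[4:],p0)]
r=fit(np.r_[A,B],iu[o],K,Rc,t,p0);print("insert",np.round(r.x,2),np.degrees(r.x[2]),np.round(r.fun,1))
ku=np.array([[697,388],[741,441],[685,490],[640,436]])/4.+[445,80]-.4
p0=[482,296,-.424];A=box(-10,10,-12,12,68)
r=fit(A,ku[order(A,ku,p0)],K,Rc,t,p0);print("key",np.round(r.x,2),np.degrees(r.x[2]),np.round(r.fun,1))
s=arm.read_state();M=R.from_quat(s["ee_rot"]).as_matrix();print(np.round(s["position"],1),np.degrees(np.arctan2(M[1,1],M[0,1])),np.round(M,3).tolist(),s["joints"].round(2))
```

```text
[1] [527.94 -42.72  66.71   3.32 -85.69] 190.1 [[-0.9, -1.1], [0.0, 1.3], [0.1, 0.4], [-0.0, 0.3], [0.1, 0.7], [0.1, -1.0], [0.6, -0.1], [-0.2, -0.5]]
[3] [527.9  -42.85  66.83   3.33 -86.25] 190.68 [[0.5, -0.3], [0.2, 0.5], [-0.0, -0.2], [-0.1, -0.2], [-0.6, -0.0], [0.1, 0.3]]
[1, 3] [528.07 -42.74  66.95   3.32 -85.73] 190.36 [[-1.2, -0.8], [0.2, 1.5], [0.2, 0.7], [-0.4, 0.7], [-0.4, 0.3], [0.3, -0.7], [0.5, -0.3], [-0.2, -0.7], [0.3, -0.4], [-0.1, 0.9], [-0.3, -0.8], [-0.4, -0.1], [-0.1, -0.8], [0.6, 0.4]]
q [1.44839738] [-2.50598677 -0.29503866]
insert [462.83 133.39   3.52] 201.66575663488607 [ 0.1 -0.3  0.5 -0.5 -0.1 -0.2 -0.7  0.2  0.4  0.2  0.8 -0.2 -0.3 -0.3
 -0.8  1.1]
key [ 4.8219e+02  2.9557e+02 -3.8000e-01] -21.64118064808107 [ 0.  -0.4 -0.6  0.  -0.1  0.2  0.7  0.2]
[590.4 -43.5 290.2] 111.66478134089841 [[-0.002, -0.369, 0.929], [-0.001, 0.929, 0.369], [-1.0, -0.0, -0.002]] [ 0.2   0.29  0.02  0.   -1.3  -1.39]
```

View pics/w3fit.png

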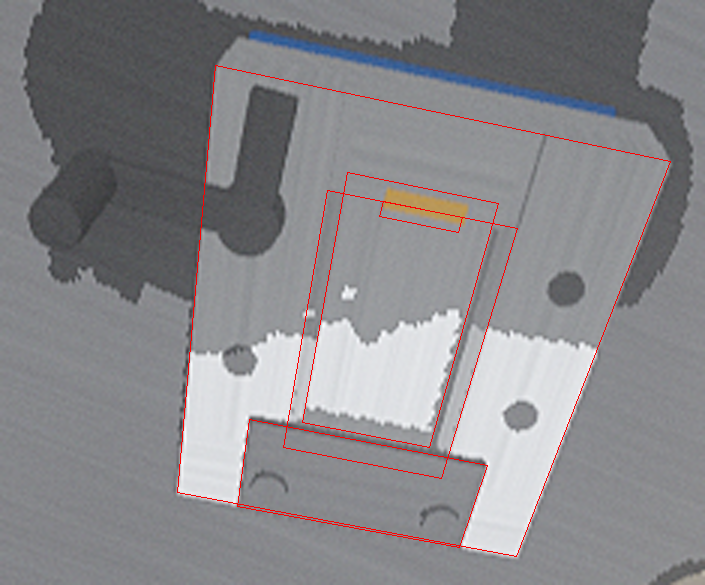

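The mould fit overlays well: origin about (528, −43, 67), yaw 190.4°. The two insert fits agree to within 1 mm, and the jaws are already aligned with the insert. I'll move above it.

Call:
arm_command(rows=[{"dx": 0,"dy": 0.045,"dz": -0.0105,"wx": 0,"wy": 0,"wz": 0,"gripper": -0.6},{"dx": 0,"dy": 0.09,"dz": -0.021,"wx": 0,"wy": 0,"wz": 0,"gripper": -0.6},{"dx": 0.01,"dy": 0.135,"dz": -0.0315,"wx": 0,"wy": 0,"wz": 0,"gripper": -0.6},{"dx": 0.04,"dy": 0.175,"dz": -0.041,"wx": 0,"wy": 0,"wz": 0,"gripper": -0.6},{"dx": 0.08,"dy": 0.2,"dz": -0.047,"wx": 0,"wy": 0,"wz": 0,"gripper": -0.6},{"dx": 0.12,"dy": 0.2117,"dz": -0.0492,"wx": 0,"wy": 0,"wz": 0,"gripper": -0.6},{"dx": 0.15,"dy": 0.2117,"dz": -0.0492,"wx": 0,"wy": 0,"wz": 0,"gripper": -0.6},{"dx": 0.16,"dy": 0.2117,"dz": -0.0492,"wx": 0,"wy": 0,"wz": 0,"gripper": -0.6}])

```text
clock: 4.3
position: [464.0, 134.6, 127.6]
ee_rot: [-0.135, 0.697, 0.133, 0.692]
contact_force: [0.9, -0.4, 0.3]
gripper_width: 68.3
```

```bash
cat > go.py <<'E'
from mould import *
MP=np.array([528.0,-42.8,66.9,np.radians(190.45)])
def rel(Pw,Rw,s=None):
    """tool-relative shift (m) and rotvec (deg) to reach world TCP pose"""
    s=s or arm.read_state();M=R.from_quat(s["ee_rot"]).as_matrix()
    d=M.T@(np.array(Pw)-s["position"])/1000; w=np.degrees(R.from_matrix(M.T@Rw).as_rotvec())
    print("at",s["position"].round(1),"t",round(s["clock"],2),"F",s["contact_force"].round(1),"w",round(s["gripper_width"],1),"-> d",d.round(4).tolist(),"w",w.round(2).tolist());return d,w
def down(yaw):  # tool x down, tool y at yaw
    y=np.array([np.cos(yaw),np.sin(yaw),0]);x=np.array([0,0,-1.]);return np.c_[x,y,np.cross(x,y)]
E
python3 -c "
from go import *
rel([466.5,135.2,25],down(np.radians(111.7)))"
python3 snap.py wrist w4
```

```text
at [464.  134.6 127.6] t 4.3 F [ 0.9 -0.4  0.3] w 68.3 -> d [0.1026, -0.0003, 0.0034] w [0.18, -0.45, 0.05]
```

View pics/w4.png

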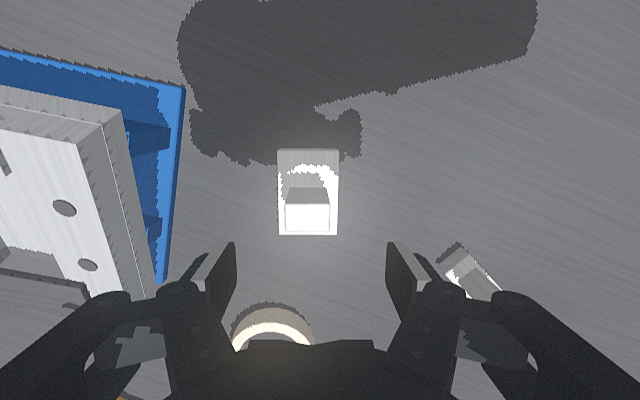

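The boss is centred between the fingers at (307, 217), so I'll go down.

Call:
arm_command(rows=[{"dx": 0.02,"dy": 0,"dz": 0.0034,"wx": 0,"wy": -0.4,"wz": 0,"gripper": -0.6},{"dx": 0.04,"dy": 0,"dz": 0.0034,"wx": 0,"wy": -0.4,"wz": 0,"gripper": -0.6},{"dx": 0.06,"dy": 0,"dz": 0.0034,"wx": 0,"wy": -0.4,"wz": 0,"gripper": -0.6},{"dx": 0.08,"dy": 0,"dz": 0.0034,"wx": 0,"wy": -0.4,"wz": 0,"gripper": -0.6},{"dx": 0.095,"dy": 0,"dz": 0.0034,"wx": 0,"wy": -0.4,"wz": 0,"gripper": -0.6},{"dx": 0.1026,"dy": 0,"dz": 0.0034,"wx": 0,"wy": -0.4,"wz": 0,"gripper": -0.6},{"dx": 0.1026,"dy": 0,"dz": 0.0034,"wx": 0,"wy": -0.4,"wz": 0,"gripper": -0.6},{"dx": 0.1026,"dy": 0,"dz": 0.0034,"wx": 0,"wy": -0.4,"wz": 0,"gripper": -0.3}])

```text
clock: 5.15
position: [468.0, 135.8, 26.1]
ee_rot: [-0.134, 0.694, 0.134, 0.695]
contact_force: [-0.1, 0.6, 0.2]
gripper_width: 56.6
```

```bash
python3 -c "
from go import *
rel([466.5,135.2,25],down(np.radians(111.7)))"
python3 snap.py wrist w5
```

```text
at [468.  135.8  26.1] t 5.15 F [-0.1  0.6  0.2] w 56.6 -> d [0.0011, 0.0, -0.0016] w [0.14, 0.09, 0.04]
```

View pics/w5.png

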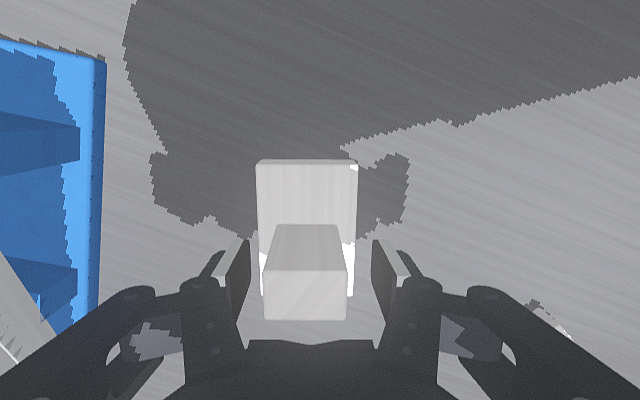

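The boss sits between the pads at (305, 290), so I'll close.

Call:
arm_command(rows=[{"dx": 0.001,"dy": 0,"dz": -0.0015,"wx": 0,"wy": 0,"wz": 0,"gripper": 0.0},{"dx": 0.001,"dy": 0,"dz": -0.0015,"wx": 0,"wy": 0,"wz": 0,"gripper": 0.3},{"dx": 0.001,"dy": 0,"dz": -0.0015,"wx": 0,"wy": 0,"wz": 0,"gripper": 0.6},{"dx": 0.001,"dy": 0,"dz": -0.0015,"wx": 0,"wy": 0,"wz": 0,"gripper": 1},{"dx": 0.001,"dy": 0,"dz": -0.0015,"wx": 0,"wy": 0,"wz": 0,"gripper": 1},{"dx": 0.001,"dy": 0,"dz": -0.0015,"wx": 0,"wy": 0,"wz": 0,"gripper": 1},{"dx": 0.001,"dy": 0,"dz": -0.0015,"wx": 0,"wy": 0,"wz": 0,"gripper": 1},{"dx": 0.001,"dy": 0,"dz": -0.0015,"wx": 0,"wy": 0,"wz": 0,"gripper": 1}])

```text
clock: 6.0
position: [467.0, 135.3, 26.1]
ee_rot: [-0.134, 0.693, 0.134, 0.695]
contact_force: [0.1, -1.7, 6.0]
gripper_width: 29.5
```

```bash
python3 -c "
from go import *
rel([466.5,135.2,25],down(np.radians(111.7)))
def mt(P,g): # insert origin in mould frame -> world TCP & R ; tool x=-mz, y=-my, z=-mx ... 
    pass
"
```

```text
at [467.  135.3  26.1] t 6.0 F [ 0.1 -1.7  6. ] w 29.5 -> d [0.0011, 0.0001, -0.0005] w [0.17, 0.17, 0.04]
```

```bash
cat >> go.py <<'E'
RT=Rm(MP[3])@np.c_[[0,0,-1.],[0,-1.,0],[-1.,0,0]]
def ins(px,pz,py=0.): return mw([px-4.5,py,pz+26.1],MP)[0]
E
python3 -c "
from go import *
print(ins(2,100),ins(2,20),ins(-20,0))
rel(ins(2,100),RT)"
```

```text
[582.63642417 -32.72304645 180.12886629] [549.3877417  -38.85531872 107.62424333] [560.68362923 -36.7719442   80.20048583]
at [467.  135.3  26.1] t 6.0 F [ 0.1 -1.7  6. ] w 29.5 -> d [-0.1538, -0.1991, 0.0452] w [11.24, 25.09, 2.52]
```

Call:
arm_command(rows=[{"dx": -0.03,"dy": 0,"dz": 0,"wx": 0,"wy": 0,"wz": 0,"gripper": 1},{"dx": -0.06,"dy": 0,"dz": 0,"wx": 0,"wy": 0,"wz": 0,"gripper": 1},{"dx": -0.09,"dy": 0,"dz": 0,"wx": 0,"wy": 0,"wz": 0,"gripper": 1},{"dx": -0.12,"dy": 0,"dz": 0,"wx": 0,"wy": 0,"wz": 0,"gripper": 1},{"dx": -0.15,"dy": 0,"dz": 0,"wx": 0,"wy": 0,"wz": 0,"gripper": 1},{"dx": -0.17,"dy": 0,"dz": 0,"wx": 0,"wy": 0,"wz": 0,"gripper": 1},{"dx": -0.18,"dy": 0,"dz": 0,"wx": 0,"wy": 0,"wz": 0,"gripper": 1},{"dx": -0.18,"dy": 0,"dz": 0,"wx": 0,"wy": 0,"wz": 0,"gripper": 1}])

```text
clock: 6.8
position: [466.5, 135.4, 206.6]
ee_rot: [-0.134, 0.693, 0.134, 0.696]
contact_force: [-1.4, 0.5, -3.3]
gripper_width: 29.0
```

```bash
python3 -c "
from go import *
rel(ins(2,100),RT)"
```

```text
at [466.5 135.4 206.6] t 6.8 F [-1.4  0.5 -3.3] w 29.0 -> d [0.0266, -0.1993, 0.0451] w [11.24, 25.17, 2.46]
```

Call:
arm_command(rows=[{"dx": 0,"dy": -0.03,"dz": 0.007,"wx": 1.6,"wy": 3.6,"wz": 0.4,"gripper": 1},{"dx": 0,"dy": -0.06,"dz": 0.014,"wx": 3.2,"wy": 7.2,"wz": 0.7,"gripper": 1},{"dx": 0,"dy": -0.09,"dz": 0.02,"wx": 5,"wy": 11,"wz": 1.1,"gripper": 1},{"dx": 0,"dy": -0.12,"dz": 0.027,"wx": 6.7,"wy": 15,"wz": 1.5,"gripper": 1},{"dx": 0,"dy": -0.15,"dz": 0.034,"wx": 8.5,"wy": 19,"wz": 1.9,"gripper": 1},{"dx": 0.005,"dy": -0.18,"dz": 0.041,"wx": 10.2,"wy": 22.8,"wz": 2.2,"gripper": 1},{"dx": 0.02,"dy": -0.1993,"dz": 0.0451,"wx": 11.24,"wy": 25.17,"wz": 2.46,"gripper": 1},{"dx": 0.0266,"dy": -0.1993,"dz": 0.0451,"wx": 11.24,"wy": 25.17,"wz": 2.46,"gripper": 1}])

```text
clock: 7.6
position: [582.8, -34.6, 174.0]
ee_rot: [-0.075, 0.842, 0.048, 0.532]
contact_force: [-1.3, 0.0, -4.6]
gripper_width: 29.4
```

```bash
python3 snap.py wrist w6; python3 -c "
from go import *
rel(ins(2,40),RT)
d=np.load('w6.npz');a=d['img'][:,:,::-1].copy()
print(arm.read_state()['joints'].round(2))
def dl(P,c):
    q=proj(mw(P,MP),d['K'],d['R'],d['t']);cv2.polylines(a,[q.round().astype(int)],True,c,1)
from fit import box
dl(box(-41,-82,-45,45,26.5),(0,0,255));dl(box(-55,45,-31,31,20),(0,255,0));dl(box(-55,45,-26,26,0),(255,0,0));dl(box(-85,75,-70,70,20),(0,0,255))
cv2.imwrite('pics/w6f.png',cv2.resize(a,(800,500)))
"
```

```text
at [581.6 -33.5 174. ] t 7.65 F [-0.5  0.5 -4.8] w 29.6 -> d [0.054, 0.0004, -0.001] w [-0.13, -0.48, -0.16]
[ 0.21  0.59  0.13 -0.02 -1.56 -1.6 ]
```

View pics/w6f.png

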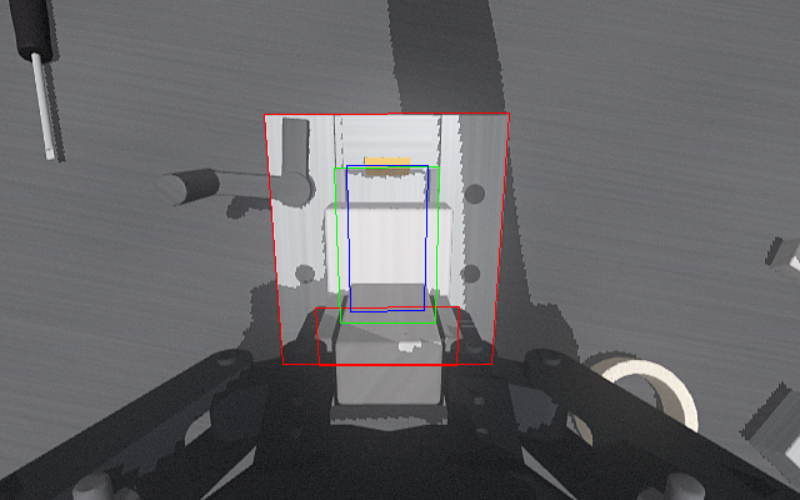

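The tool is now square to the face, the insert is aligned over the pocket, and the model outline agrees. I'll zoom in to check the y alignment.

Run:
```python
from go import *
from fit import box
d=np.load('w6.npz');a=d['img'][:,:,::-1].copy()
s=4;x0,y0,x1,y1=205,85,415,215
big=cv2.resize(a[y0:y1,x0:x1],None,fx=3.8,fy=3.8,interpolation=cv2.INTER_CUBIC)
def dl(P,c):
    q=(proj(mw(P,MP),d['K'],d['R'],d['t'])-[x0,y0]+.4)*3.8;cv2.polylines(big,[q.round().astype(int)],True,c,1)
dl(box(-55,45,-31,31,20),(0,255,0));dl(box(-85,75,-70,70,20),(0,0,255));dl(box(-55,45,-26,26,0),(255,0,0));dl(box(45,45.1,-13,13,20),(255,0,255))
# held insert base from TCP: toolframe coords
cv2.imwrite('pics/w6z.png',big)
```

```text
(no output)
```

View pics/w6z.png

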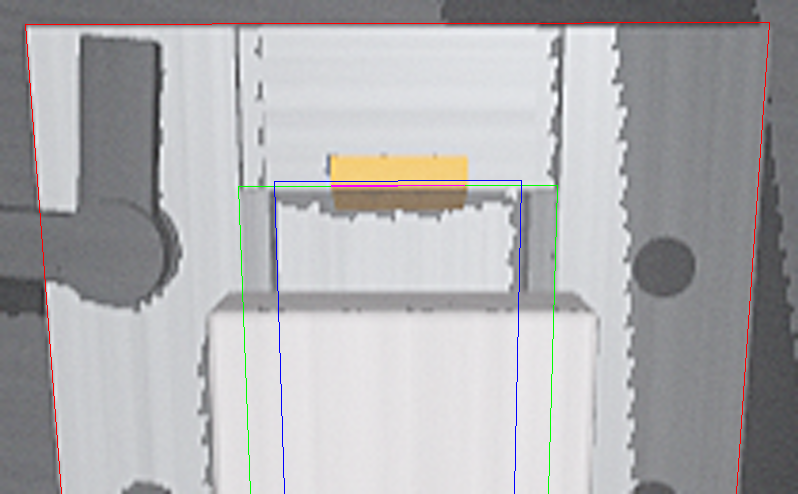

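Call:
arm_command(rows=[{"dx": 0.01,"dy": 0.0004,"dz": -0.001,"wx": -0.1,"wy": -0.4,"wz": -0.1,"gripper": 1},{"dx": 0.022,"dy": 0.0004,"dz": -0.001,"wx": -0.1,"wy": -0.4,"wz": -0.1,"gripper": 1},{"dx": 0.034,"dy": 0.0004,"dz": -0.001,"wx": -0.1,"wy": -0.4,"wz": -0.1,"gripper": 1},{"dx": 0.046,"dy": 0.0004,"dz": -0.001,"wx": -0.1,"wy": -0.4,"wz": -0.1,"gripper": 1},{"dx": 0.056,"dy": 0.0004,"dz": -0.001,"wx": -0.1,"wy": -0.4,"wz": -0.1,"gripper": 1},{"dx": 0.064,"dy": 0.0004,"dz": -0.001,"wx": -0.1,"wy": -0.4,"wz": -0.1,"gripper": 1},{"dx": 0.069,"dy": 0.0004,"dz": -0.001,"wx": -0.1,"wy": -0.4,"wz": -0.1,"gripper": 1},{"dx": 0.069,"dy": 0.0004,"dz": -0.001,"wx": -0.1,"wy": -0.4,"wz": -0.1,"gripper": 1}])

```text
clock: 8.45
position: [550.9, -38.5, 111.7]
ee_rot: [-0.076, 0.841, 0.049, 0.534]
contact_force: [0.5, -0.1, -3.5]
gripper_width: 29.6
```

```bash
python3 snap.py wrist w7
python3 - <<'E'
from go import *
from fit import box
rel(ins(2,0),RT)
d=np.load('w7.npz');a=d['img'][:,:,::-1].copy()
x0,y0,x1,y1=205,60,415,215
big=cv2.resize(a[y0:y1,x0:x1],None,fx=3.8,fy=3.8,interpolation=cv2.INTER_CUBIC)
def dl(P,c):
    q=(proj(mw(P,MP),d['K'],d['R'],d['t'])-[x0,y0]+.4)*3.8;cv2.polylines(big,[q.round().astype(int)],True,c,1)
dl(box(-55,45,-31,31,20),(0,255,0));dl(box(-55,45,-26,26,14),(255,0,0))
cv2.imwrite('pics/w7z.png',big)
E
```

```text
at [551.5 -38.5 112.2] t 8.5 F [ 0.8  0.4 -3.9] w 29.8 -> d [0.025, 0.0, 0.0001] w [-0.02, -0.07, -0.05]
```

View pics/w7z.png

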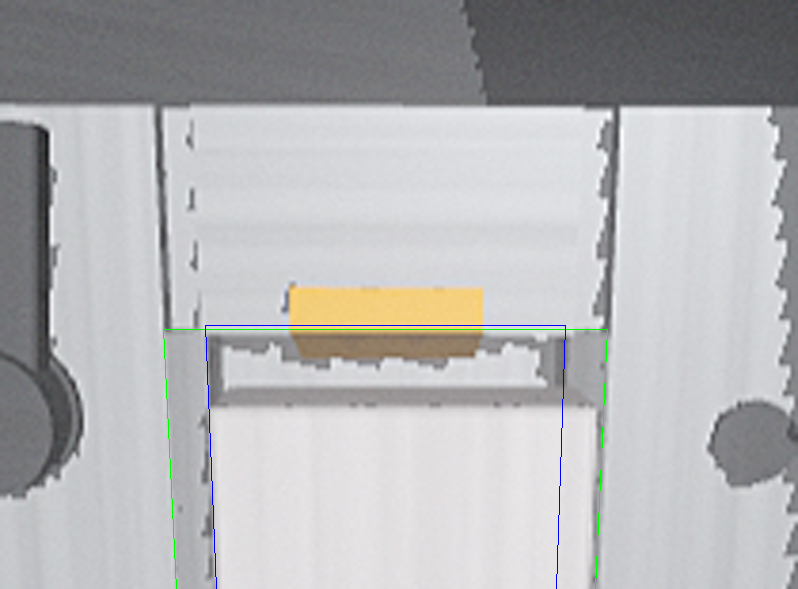

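The insert looks about 2 mm to the right of the pocket here. I'll compute that directly from pixels in the camera frame.

Run:
```python
from go import *
d=get_image("wrist");T=d["T_tool_cam"];K=d["K"];print(T.round(4).tolist())
def at_toolx(u,X):
    r=T[:3,:3]@np.linalg.inv(K)@[u[0],u[1],1.];return T[:3,3]+r*(X-T[0,3])/r[0]
c=lambda x,y:(x/3.8+205-.4,y/3.8+60-.4)
print("pocket face (tool x 31): ",at_toolx(c(165,330),31).round(1),at_toolx(c(607,330),31).round(1),at_toolx(c(177,589),31).round(1),at_toolx(c(595,589),31).round(1))
print("insert top (tool x 8.1)",at_toolx(c(212,405),8.1).round(1),at_toolx(c(597,405),8.1).round(1),at_toolx(c(210,388),26.1).round(1),at_toolx(c(580,388),26.1).round(1))
s=arm.read_state();print(s["position"].round(2),(Rm(MP[3]).T@(s["position"]-MP[:3])).round(2), (Rm(MP[3]).T@R.from_quat(s["ee_rot"]).as_matrix()).round(4).tolist())
w=np.load("w7.npz");Tw=np.eye(4);Tw[:3,:3]=w["R"];Tw[:3,3]=w["t"]
TT=np.linalg.inv(T@Tw) # world->cam->tool ; inverse = tool pose
print(TT[:3,3].round(2),(Rm(MP[3]).T@(TT[:3,3]-MP[:3])).round(2),(Rm(MP[3]).T@TT[:3,:3]).round(4).tolist())
```

```text
[[-0.0002, -0.2603, 0.9655, -142.5357], [1.0, 0.0004, 0.0003, 2.2981], [-0.0005, 0.9655, 0.2603, -64.7316], [0.0, 0.0, 0.0, 1.0]]
pocket face (tool x 31):  [ 31.  -30.9 -46.9] [ 31.   31.  -46.9] [ 31.  -31.   -8.8] [31.  30.9 -8.9]
insert top (tool x 8.1) [  8.1 -21.2 -40. ] [  8.1  26.4 -40.1] [ 26.1 -24.2 -39.5] [ 26.1  26.8 -39.5]
[551.8  -38.52 112.44] [-2.67  0.11 51.49] [[0.0005, -0.0004, -1.0], [-0.0008, -1.0, 0.0004], [-1.0, 0.0008, -0.0005]]
[550.88 -38.52 111.68] [-2.17 -0.06 50.42] [[0.0025, -0.0004, -1.0], [-0.0011, -1.0, 0.0004], [-1.0, 0.0011, -0.0025]]
```

Call:
arm_command(rows=[{"dx": 0,"dy": -0.001,"dz": 0,"wx": 0,"wy": 0,"wz": 0,"gripper": 1},{"dx": 0,"dy": -0.002,"dz": 0,"wx": 0,"wy": 0,"wz": 0,"gripper": 1},{"dx": 0,"dy": -0.002,"dz": 0,"wx": 0,"wy": 0,"wz": 0,"gripper": 1},{"dx": 0,"dy": -0.002,"dz": 0,"wx": 0,"wy": 0,"wz": 0,"gripper": 1},{"dx": 0,"dy": -0.002,"dz": 0,"wx": 0,"wy": 0,"wz": 0,"gripper": 1},{"dx": 0,"dy": -0.002,"dz": 0,"wx": 0,"wy": 0,"wz": 0,"gripper": 1},{"dx": 0,"dy": -0.002,"dz": 0,"wx": 0,"wy": 0,"wz": 0,"gripper": 1},{"dx": 0,"dy": -0.002,"dz": 0,"wx": 0,"wy": 0,"wz": 0,"gripper": 1}])

```text
clock: 9.35
position: [552.2, -40.4, 112.4]
ee_rot: [-0.076, 0.84, 0.049, 0.535]
contact_force: [-0.1, -0.3, -3.3]
gripper_width: 29.7
```

```bash
python3 snap.py wrist w8
python3 - <<'E'
from go import *
d=np.load('w8.npz');a=d['img'][:,:,::-1].copy()
big=cv2.resize(a[120:215,225:395],None,fx=4.6,fy=4.6,interpolation=cv2.INTER_CUBIC)
cv2.imwrite('pics/w8z.png',big)
s=arm.read_state();print(s["position"].round(2),(Rm(MP[3]).T@(s["position"]-MP[:3])).round(2))
E
```

```text
[552.17 -40.46 112.42] [-2.69  2.08 51.48]
```

View pics/w8z.png

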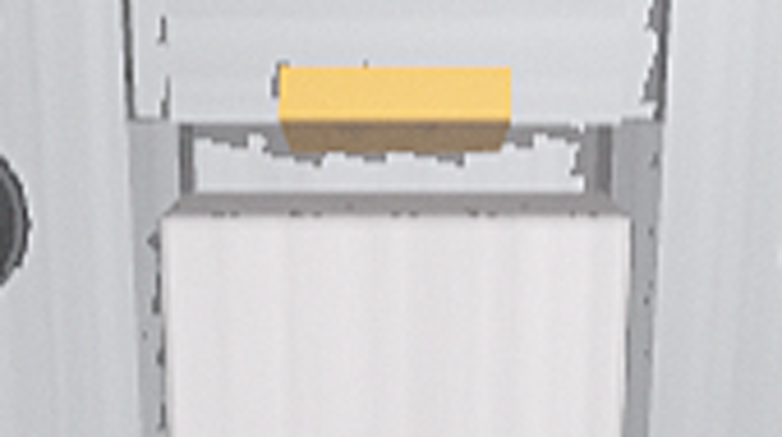

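The insert is now centred: the pocket spans 128–662 and the insert 163–630 in the zoom, both centred at about 395. I'll lower it.

Call:
arm_command(rows=[{"dx": 0.004,"dy": 0,"dz": 0,"wx": 0,"wy": 0,"wz": 0,"gripper": 1},{"dx": 0.008,"dy": 0,"dz": 0,"wx": 0,"wy": 0,"wz": 0,"gripper": 1},{"dx": 0.012,"dy": 0,"dz": 0,"wx": 0,"wy": 0,"wz": 0,"gripper": 1},{"dx": 0.016,"dy": 0,"dz": 0,"wx": 0,"wy": 0,"wz": 0,"gripper": 1},{"dx": 0.019,"dy": 0,"dz": 0,"wx": 0,"wy": 0,"wz": 0,"gripper": 1},{"dx": 0.022,"dy": 0,"dz": 0,"wx": 0,"wy": 0,"wz": 0,"gripper": 1},{"dx": 0.022,"dy": 0,"dz": 0,"wx": 0,"wy": 0,"wz": 0,"gripper": 1},{"dx": 0.022,"dy": 0,"dz": 0,"wx": 0,"wy": 0,"wz": 0,"gripper": 1}])

```text
clock: 10.2
position: [543.1, -42.1, 92.5]
ee_rot: [-0.076, 0.84, 0.049, 0.535]
contact_force: [-0.6, -0.0, -3.6]
gripper_width: 29.9
```

```bash
python3 - <<'E'
g=open('go.py').read()
g=g.replace("MP=np.array([528.0,-42.8,66.9,np.radians(190.45)])","MP=np.array([528.0,-42.8,66.9,np.radians(190.45)]);MP[:3]+=2.0*Rm(MP[3])[:,1]")
g+='''
def st():
    s=arm.read_state();A=Rm(MP[3]).T
    print("t",round(s["clock"],2),"mould TCP",(A@(s["position"]-MP[:3])).round(2),"F mould",(A@s["contact_force"]).round(1),"w",round(s["gripper_width"],1),"rot",np.degrees(R.from_matrix(R.from_quat(s["ee_rot"]).as_matrix().T@RT).as_rotvec()).round(2))
'''
open('go.py','w').write(g)
E
python3 -c "from go import *;st()"; python3 snap.py wrist w9;python3 -c "
import cv2
a=cv2.imread('pics/w9.png');cv2.imwrite('pics/w9z.png',cv2.resize(a[90:270,200:420],None,fx=3.3,fy=3.3,interpolation=2))"
```

```text
t 10.2 mould TCP [-2.73  0.08 29.56] F mould [-1.  -0.1 -3.5] w 29.9 rot [-0.02 -0.02 -0.04]
```

View pics/w9z.png

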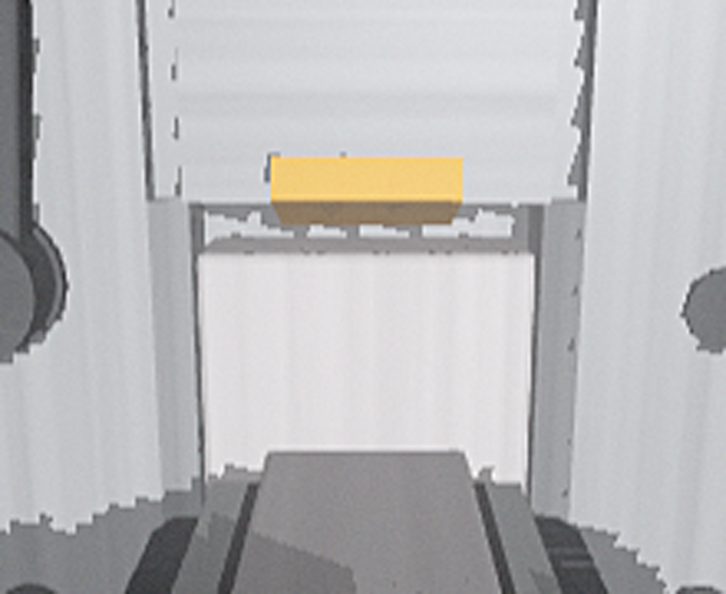

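The insert is inside the pocket walls with no contact force yet. I'll keep going down in small steps.

Call:
arm_command(rows=[{"dx": 0.0005,"dy": 0,"dz": 0,"wx": 0,"wy": 0,"wz": 0,"gripper": 1},{"dx": 0.001,"dy": 0,"dz": 0,"wx": 0,"wy": 0,"wz": 0,"gripper": 1},{"dx": 0.0015,"dy": 0,"dz": 0,"wx": 0,"wy": 0,"wz": 0,"gripper": 1},{"dx": 0.002,"dy": 0,"dz": 0,"wx": 0,"wy": 0,"wz": 0,"gripper": 1},{"dx": 0.0025,"dy": 0,"dz": 0,"wx": 0,"wy": 0,"wz": 0,"gripper": 1},{"dx": 0.003,"dy": 0,"dz": 0,"wx": 0,"wy": 0,"wz": 0,"gripper": 1},{"dx": 0.003,"dy": 0,"dz": 0,"wx": 0,"wy": 0,"wz": 0,"gripper": 1},{"dx": 0.003,"dy": 0,"dz": 0,"wx": 0,"wy": 0,"wz": 0,"gripper": 1}])

```text
clock: 11.05
position: [542.2, -42.3, 90.5]
ee_rot: [-0.077, 0.84, 0.049, 0.535]
contact_force: [0.1, -0.4, 1.3]
gripper_width: 29.1
```

```bash
python3 -c "from go import *;st()"
```

```text
t 11.05 mould TCP [-2.77  0.1  27.28] F mould [0.5 0.4 1.2] w 29.1 rot [-0.01  0.03 -0.02]
```

Floor contact (about 5 N). Now I'll slide down the slope with a very light press.

Call:
arm_command(rows=[{"dx": 0.0003,"dy": 0,"dz": 0.003,"wx": 0,"wy": 0,"wz": 0,"gripper": 1},{"dx": 0.0003,"dy": 0,"dz": 0.006,"wx": 0,"wy": 0,"wz": 0,"gripper": 1},{"dx": 0.0003,"dy": 0,"dz": 0.009,"wx": 0,"wy": 0,"wz": 0,"gripper": 1},{"dx": 0.0003,"dy": 0,"dz": 0.012,"wx": 0,"wy": 0,"wz": 0,"gripper": 1},{"dx": 0.0003,"dy": 0,"dz": 0.015,"wx": 0,"wy": 0,"wz": 0,"gripper": 1},{"dx": 0.0003,"dy": 0,"dz": 0.018,"wx": 0,"wy": 0,"wz": 0,"gripper": 1},{"dx": 0.0003,"dy": 0,"dz": 0.019,"wx": 0,"wy": 0,"wz": 0,"gripper": 1},{"dx": 0.0003,"dy": 0,"dz": 0.019,"wx": 0,"wy": 0,"wz": 0,"gripper": 1}])

```text
clock: 11.85
position: [559.3, -39.3, 82.3]
ee_rot: [-0.077, 0.84, 0.049, 0.535]
contact_force: [-0.5, -1.0, 3.0]
gripper_width: 29.2
```

```bash
python3 -c "from go import *;st()"
```

```text
t 11.85 mould TCP [-21.99   0.24  27.28] F mould [1.9 0.9 2.5] w 29.2 rot [-0.    0.05  0.  ]
```

Call:
arm_command(rows=[{"dx": 0.0002,"dy": 0,"dz": 0.0005,"wx": 0,"wy": 0,"wz": 0,"gripper": 1},{"dx": 0.0002,"dy": 0,"dz": 0.001,"wx": 0,"wy": 0,"wz": 0,"gripper": 1},{"dx": 0.0002,"dy": 0,"dz": 0.0015,"wx": 0,"wy": 0,"wz": 0,"gripper": 1},{"dx": 0.0002,"dy": 0,"dz": 0.002,"wx": 0,"wy": 0,"wz": 0,"gripper": 1},{"dx": 0.0002,"dy": 0,"dz": 0.0025,"wx": 0,"wy": 0,"wz": 0,"gripper": 1},{"dx": 0.0002,"dy": 0,"dz": 0.003,"wx": 0,"wy": 0,"wz": 0,"gripper": 1},{"dx": 0.0002,"dy": 0,"dz": 0.0035,"wx": 0,"wy": 0,"wz": 0,"gripper": 1},{"dx": 0.0002,"dy": 0,"dz": 0.0035,"wx": 0,"wy": 0,"wz": 0,"gripper": 1}])

```text
clock: 12.65
position: [562.3, -38.8, 80.9]
ee_rot: [-0.077, 0.84, 0.049, 0.535]
contact_force: [-0.8, -0.8, 4.6]
gripper_width: 29.4
```

```bash
python3 -c "from go import *;st()"
```

```text
t 12.65 mould TCP [-25.34   0.33  27.28] F mould [2.7 0.6 3.8] w 29.4 rot [0.   0.05 0.01]
```

Call:
arm_command(rows=[{"dx": 0,"dy": 0,"dz": 0.0005,"wx": 0,"wy": 0,"wz": 0,"gripper": 1},{"dx": 0,"dy": 0,"dz": 0.001,"wx": 0,"wy": 0,"wz": 0,"gripper": 1},{"dx": 0,"dy": 0,"dz": 0.0015,"wx": 0,"wy": 0,"wz": 0,"gripper": 1},{"dx": 0,"dy": 0,"dz": 0.002,"wx": 0,"wy": 0,"wz": 0,"gripper": 1},{"dx": 0,"dy": 0,"dz": 0.0025,"wx": 0,"wy": 0,"wz": 0,"gripper": 1},{"dx": 0,"dy": 0,"dz": 0.003,"wx": 0,"wy": 0,"wz": 0,"gripper": 1},{"dx": 0,"dy": 0,"dz": 0.003,"wx": 0,"wy": 0,"wz": 0,"gripper": 1},{"dx": 0,"dy": 0,"dz": 0.003,"wx": 0,"wy": 0,"wz": 0,"gripper": 1}])

```text
clock: 13.45
position: [562.7, -38.7, 80.9]
ee_rot: [-0.077, 0.841, 0.048, 0.533]
contact_force: [-6.1, 0.5, 10.0]
gripper_width: 29.3
```

```bash
python3 -c "from go import *;st()"; python3 snap.py wrist w10;python3 -c "
import cv2
a=cv2.imread('pics/w10.png');cv2.imwrite('pics/w10z.png',cv2.resize(a[90:270,200:420],None,fx=3.3,fy=3.3,interpolation=2))"
```

```text
t 13.45 mould TCP [-25.68   0.3   27.44] F mould [ 9.6 -1.6  6.6] w 29.3 rot [-0.03 -0.3   0.  ]
```

View pics/w10z.png

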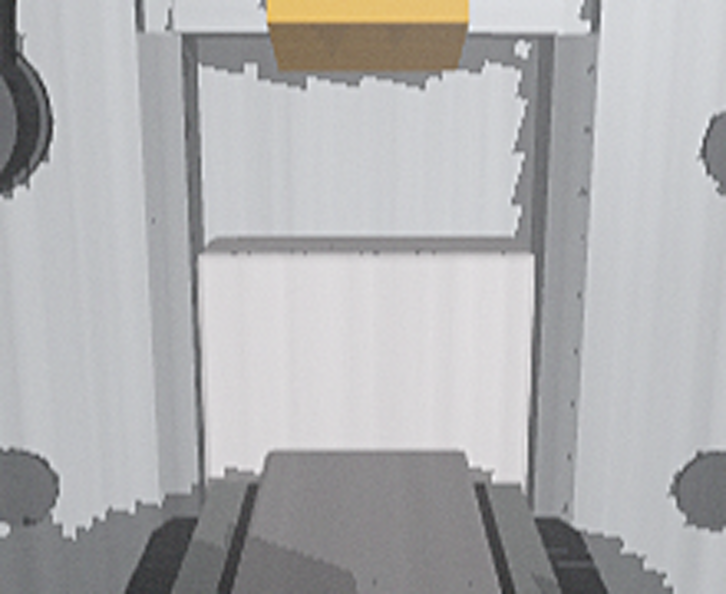

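The insert has stopped against the lower wall: x stalled with about 10 N reaction, and the gap above it is clear. I'll release and back off square to the face.

Call:
arm_command(rows=[{"dx": 0,"dy": 0,"dz": 0,"wx": 0,"wy": 0,"wz": 0,"gripper": 0.2},{"dx": 0,"dy": 0,"dz": 0,"wx": 0,"wy": 0,"wz": 0,"gripper": -0.1},{"dx": 0,"dy": 0,"dz": 0,"wx": 0,"wy": 0,"wz": 0,"gripper": -0.1},{"dx": -0.005,"dy": 0,"dz": 0,"wx": 0,"wy": 0,"wz": 0,"gripper": -0.1},{"dx": -0.02,"dy": 0,"dz": 0,"wx": 0,"wy": 0,"wz": 0,"gripper": -0.1},{"dx": -0.045,"dy": 0,"dz": 0,"wx": 0,"wy": 0,"wz": 0,"gripper": -0.1},{"dx": -0.075,"dy": 0,"dz": 0,"wx": 0,"wy": 0,"wz": 0,"gripper": -0.1},{"dx": -0.11,"dy": 0,"dz": 0,"wx": 0,"wy": 0,"wz": 0,"gripper": -0.1}])

```text
clock: 14.3
position: [609.1, -30.0, 180.8]
ee_rot: [-0.077, 0.842, 0.049, 0.532]
contact_force: [0.6, -0.8, -0.2]
gripper_width: 47.0
```

```bash
python3 -c "
from go import *;st()
yk=np.radians(-23+90)
for y in (yk,): rel([482.3,295.8,160],down(y))
"; python3 snap.py wrist w11
```

```text
t 14.3 mould TCP [-26.19   0.15 137.94] F mould [-0.5  0.9  0. ] w 47.0 rot [-0.03 -0.38 -0.01]
at [609.1 -30.  180.8] t 14.3 F [ 0.6 -0.8 -0.2] w 47.0 -> d [0.047, 0.3434, -0.0504] w [32.87, -24.65, 7.4]
```

View pics/w11.png

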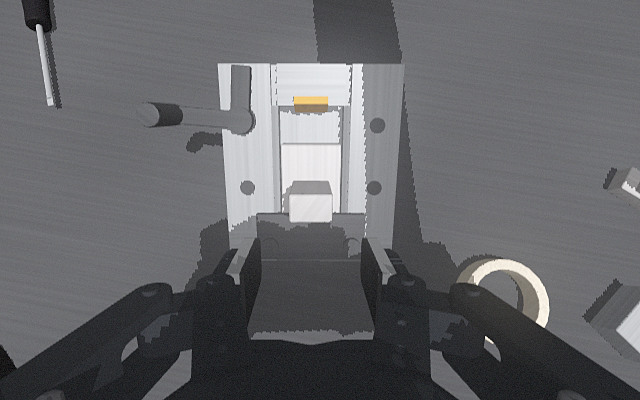

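The insert sits upright with its toe under the clamp plate, and the gap above it (285–340, 108–143) is free. On to the key.

Call:
arm_command(rows=[{"dx": 0.003,"dy": 0.043,"dz": -0.0063,"wx": 4.1,"wy": -3.1,"wz": 0.9,"gripper": -0.5},{"dx": 0.007,"dy": 0.086,"dz": -0.0126,"wx": 8.2,"wy": -6.2,"wz": 1.85,"gripper": -0.5},{"dx": 0.013,"dy": 0.129,"dz": -0.0189,"wx": 12.3,"wy": -9.2,"wz": 2.8,"gripper": -0.5},{"dx": 0.02,"dy": 0.172,"dz": -0.0252,"wx": 16.4,"wy": -12.3,"wz": 3.7,"gripper": -0.5},{"dx": 0.027,"dy": 0.215,"dz": -0.0315,"wx": 20.5,"wy": -15.4,"wz": 4.6,"gripper": -0.5},{"dx": 0.034,"dy": 0.258,"dz": -0.0378,"wx": 24.7,"wy": -18.5,"wz": 5.55,"gripper": -0.5},{"dx": 0.041,"dy": 0.301,"dz": -0.0441,"wx": 28.8,"wy": -21.6,"wz": 6.5,"gripper": -0.5},{"dx": 0.047,"dy": 0.3434,"dz": -0.0504,"wx": 32.87,"wy": -24.65,"wz": 7.4,"gripper": -0.5}])

```text
clock: 15.15
position: [486.3, 297.3, 164.4]
ee_rot: [0.143, 0.687, -0.14, 0.698]
contact_force: [1.1, 0.2, -0.3]
gripper_width: 64.2
```

```bash
python3 snap.py wrist w12; python3 -c "
from go import *;st()
rel([482.3,295.8,26],down(np.radians(67)))
"
```

```text
t 15.2 mould TCP [  24.1  -349.27   95.64] F mould [ 1.4 -0.7 -1.4] w 64.1 rot [-32.74  25.28  -7.45]
at [483.3 302.1 163.8] t 15.2 F [-1.9  0.3 -0.7] w 64.1 -> d [0.1377, -0.0073, -0.0006] w [0.16, 0.89, -0.45]
```

View pics/w12.png

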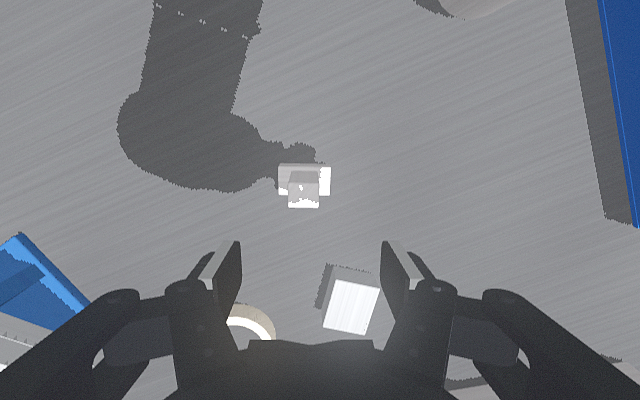

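The key boss is at (303, 192), slightly left of centre, and square to the jaws. I'll descend partway with that correction.

Call:
arm_command(rows=[{"dx": 0.01,"dy": -0.003,"dz": 0,"wx": 0,"wy": 0.8,"wz": -0.4,"gripper": -0.5},{"dx": 0.03,"dy": -0.0068,"dz": 0,"wx": 0,"wy": 0.8,"wz": -0.4,"gripper": -0.5},{"dx": 0.05,"dy": -0.0068,"dz": 0,"wx": 0,"wy": 0.8,"wz": -0.4,"gripper": -0.5},{"dx": 0.065,"dy": -0.0068,"dz": 0,"wx": 0,"wy": 0.8,"wz": -0.4,"gripper": -0.5},{"dx": 0.07,"dy": -0.0068,"dz": 0,"wx": 0,"wy": 0.8,"wz": -0.4,"gripper": -0.5},{"dx": 0.07,"dy": -0.0068,"dz": 0,"wx": 0,"wy": 0.8,"wz": -0.4,"gripper": -0.5},{"dx": 0.07,"dy": -0.0068,"dz": 0,"wx": 0,"wy": 0.8,"wz": -0.4,"gripper": -0.5},{"dx": 0.07,"dy": -0.0068,"dz": 0,"wx": 0,"wy": 0.8,"wz": -0.4,"gripper": -0.5}])

```text
clock: 16.0
position: [482.5, 296.1, 94.6]
ee_rot: [0.141, 0.692, -0.139, 0.694]
contact_force: [-0.1, 0.2, 0.5]
gripper_width: 64.2
```

```bash
python3 snap.py wrist w13; python3 -c "
from go import *
rel([482.3,295.8,26],down(np.radians(67)))
import cv2
a=cv2.imread('pics/w13.png');cv2.imwrite('pics/w13z.png',cv2.resize(a[120:280,210:410],None,fx=3.7,fy=3.7,interpolation=2))
"
```

```text
at [482.4 296.2  94.6] t 16.05 F [ 0.2 -0.1  0.3] w 64.0 -> d [0.0686, -0.0005, -0.0001] w [0.15, 0.12, -0.15]
```

View pics/w13z.png

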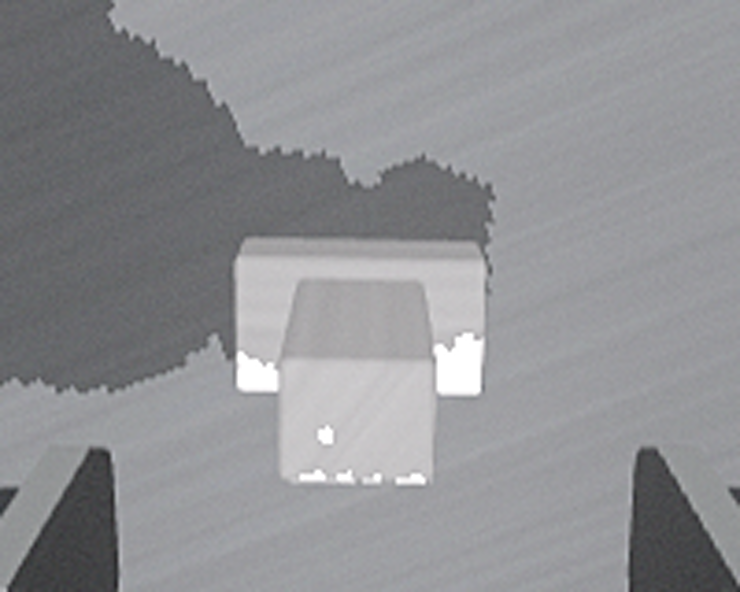

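Call:
arm_command(rows=[{"dx": 0.015,"dy": -0.0015,"dz": 0.0007,"wx": 1,"wy": 0.1,"wz": 0,"gripper": -0.5},{"dx": 0.03,"dy": -0.0015,"dz": 0.0007,"wx": 1,"wy": 0.1,"wz": 0,"gripper": -0.5},{"dx": 0.045,"dy": -0.0015,"dz": 0.0007,"wx": 1,"wy": 0.1,"wz": 0,"gripper": -0.5},{"dx": 0.06,"dy": -0.0015,"dz": 0.0007,"wx": 1,"wy": 0.1,"wz": 0,"gripper": -0.5},{"dx": 0.0683,"dy": -0.0015,"dz": 0.0007,"wx": 1,"wy": 0.1,"wz": 0,"gripper": -0.3},{"dx": 0.0683,"dy": -0.0015,"dz": 0.0007,"wx": 1,"wy": 0.1,"wz": 0,"gripper": 0},{"dx": 0.0683,"dy": -0.0015,"dz": 0.0007,"wx": 1,"wy": 0.1,"wz": 0,"gripper": 0},{"dx": 0.0683,"dy": -0.0015,"dz": 0.0007,"wx": 1,"wy": 0.1,"wz": 0,"gripper": 0.1}])

```text
clock: 16.85
position: [483.2, 295.1, 27.3]
ee_rot: [0.147, 0.691, -0.145, 0.693]
contact_force: [0.1, -0.0, 0.4]
gripper_width: 38.2
```

```bash
python3 snap.py wrist w14; python3 -c "
from go import *
rel([482.3,295.8,26],down(np.radians(67)))
import cv2
a=cv2.imread('pics/w14.png');cv2.imwrite('pics/w14z.png',cv2.resize(a[140:350,190:430],None,fx=2.8,fy=2.8,interpolation=2))
"
```

```text
at [483.1 295.1  27.2] t 16.9 F [-0.1  0.1  0.2] w 38.5 -> d [0.0012, 0.0003, -0.001] w [-0.84, 0.06, -0.25]
```

View pics/w14z.png

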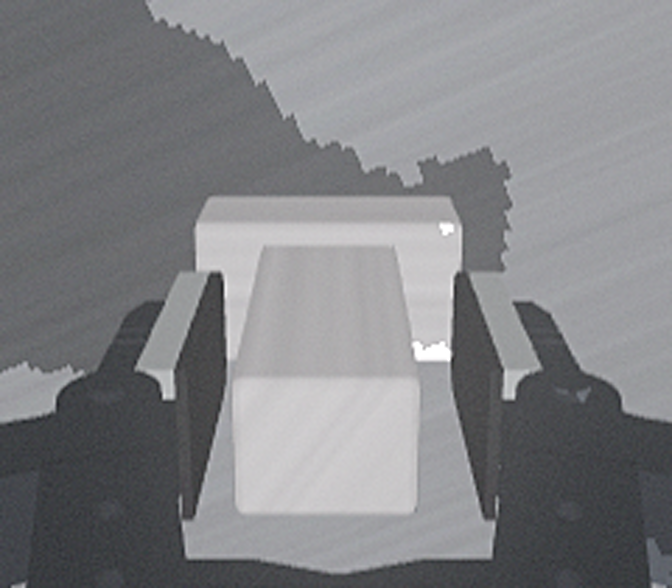

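Call:
arm_command(rows=[{"dx": 0.0005,"dy": -0.0013,"dz": 0,"wx": 0,"wy": 0,"wz": 0,"gripper": 0.1},{"dx": 0.0005,"dy": -0.0013,"dz": 0,"wx": 0,"wy": 0,"wz": 0,"gripper": 0.3},{"dx": 0.0005,"dy": -0.0013,"dz": 0,"wx": 0,"wy": 0,"wz": 0,"gripper": 0.5},{"dx": 0.0005,"dy": -0.0013,"dz": 0,"wx": 0,"wy": 0,"wz": 0,"gripper": 0.7},{"dx": 0.0005,"dy": -0.0013,"dz": 0,"wx": 0,"wy": 0,"wz": 0,"gripper": 1},{"dx": 0.0005,"dy": -0.0013,"dz": 0,"wx": 0,"wy": 0,"wz": 0,"gripper": 1},{"dx": 0.0005,"dy": -0.0013,"dz": 0,"wx": 0,"wy": 0,"wz": 0,"gripper": 1},{"dx": 0.0005,"dy": -0.0013,"dz": 0,"wx": 0,"wy": 0,"wz": 0,"gripper": 1}])

```text
clock: 17.7
position: [482.8, 294.0, 27.3]
ee_rot: [0.147, 0.691, -0.144, 0.693]
contact_force: [-0.6, -1.7, 5.6]
gripper_width: 23.3
```

```bash
python3 -c "
from go import *
rel([482.3,295.8,26],down(np.radians(67)))"; python3 snap.py wrist w15;python3 -c "
import cv2
a=cv2.imread('pics/w15.png');cv2.imwrite('pics/w15z.png',cv2.resize(a[140:350,190:430],None,fx=2.8,fy=2.8,interpolation=2))
"
```

```text
at [482.8 294.   27.3] t 17.7 F [-0.6 -1.7  5.6] w 23.3 -> d [0.0013, 0.0014, -0.0012] w [-0.82, 0.09, -0.27]
```

View pics/w15z.png

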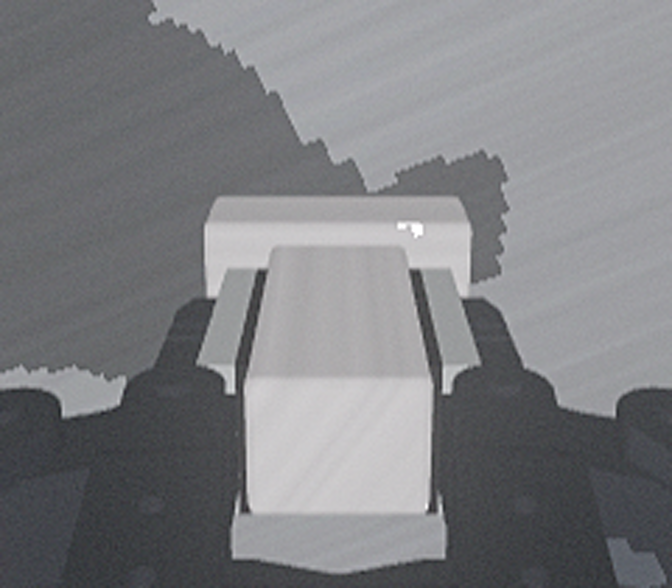

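The key is held square. I'll lift it.

Call:
arm_command(rows=[{"dx": -0.03,"dy": 0,"dz": 0,"wx": 0,"wy": 0,"wz": 0,"gripper": 1},{"dx": -0.065,"dy": 0,"dz": 0,"wx": 0,"wy": 0,"wz": 0,"gripper": 1},{"dx": -0.105,"dy": 0,"dz": 0,"wx": 0,"wy": 0,"wz": 0,"gripper": 1},{"dx": -0.145,"dy": -0.01,"dz": 0,"wx": 0,"wy": 0,"wz": 0,"gripper": 1},{"dx": -0.17,"dy": -0.03,"dz": 0,"wx": 0,"wy": 0,"wz": 0,"gripper": 1},{"dx": -0.18,"dy": -0.06,"dz": 0,"wx": 0,"wy": 0,"wz": 0,"gripper": 1},{"dx": -0.18,"dy": -0.09,"dz": 0,"wx": 0,"wy": 0,"wz": 0,"gripper": 1},{"dx": -0.18,"dy": -0.11,"dz": 0,"wx": 0,"wy": 0,"wz": 0,"gripper": 1}])

```text
clock: 18.55
position: [436.2, 191.0, 206.1]
ee_rot: [0.148, 0.692, -0.145, 0.692]
contact_force: [-0.5, -0.4, -1.7]
gripper_width: 23.3
```

```bash
python3 -c "
from go import *
st();rel(mw([27,.1,98.5],MP)[0],RT)"
```

```text
t 18.55 mould TCP [ 102.22 -248.56  105.97] F mould [-0.3  0.4 -1.8] w 23.3 rot [-33.73  24.31  -7.72]
at [436.2 191.  206.1] t 18.55 F [-0.5 -0.4 -1.7] w 23.3 -> d [0.0378, -0.1688, 0.1939] w [-33.73, 24.31, -7.72]
```

Call:
arm_command(rows=[{"dx": 0.004,"dy": -0.021,"dz": 0.024,"wx": -4.2,"wy": 3.0,"wz": -1.0,"gripper": 1},{"dx": 0.008,"dy": -0.042,"dz": 0.048,"wx": -8.4,"wy": 6.1,"wz": -1.9,"gripper": 1},{"dx": 0.012,"dy": -0.063,"dz": 0.073,"wx": -12.6,"wy": 9.1,"wz": -2.9,"gripper": 1},{"dx": 0.017,"dy": -0.084,"dz": 0.097,"wx": -16.9,"wy": 12.2,"wz": -3.9,"gripper": 1},{"dx": 0.022,"dy": -0.106,"dz": 0.121,"wx": -21.1,"wy": 15.2,"wz": -4.8,"gripper": 1},{"dx": 0.028,"dy": -0.1277,"dz": 0.146,"wx": -25.3,"wy": 18.2,"wz": -5.8,"gripper": 1},{"dx": 0.033,"dy": -0.149,"dz": 0.17,"wx": -29.5,"wy": 21.3,"wz": -6.8,"gripper": 1},{"dx": 0.0378,"dy": -0.1688,"dz": 0.1939,"wx": -33.73,"wy": 24.31,"wz": -7.72,"gripper": 1}])

```text
clock: 19.35
position: [545.5, -42.9, 166.2]
ee_rot: [-0.077, 0.841, 0.05, 0.534]
contact_force: [0.2, -0.2, -1.3]
gripper_width: 23.6
```

```bash
python3 -c "
from go import *
st();rel(mw([27,.1,62],MP)[0],RT)"
```

```text
t 19.35 mould TCP [26.34  1.33 97.23] F mould [-0.7  0.2 -1.1] w 23.6 rot [ 0.14 -0.17 -0.05]
at [545.5 -42.9 166.2] t 19.35 F [ 0.2 -0.2 -1.3] w 23.6 -> d [0.0352, 0.0012, -0.0006] w [0.14, -0.17, -0.05]
```

Next I go down to about 12 mm above the face and look.

Call:
arm_command(rows=[{"dx": 0.008,"dy": 0.0012,"dz": -0.0006,"wx": 0.1,"wy": -0.1,"wz": 0,"gripper": 1},{"dx": 0.016,"dy": 0.0012,"dz": -0.0006,"wx": 0.1,"wy": -0.1,"wz": 0,"gripper": 1},{"dx": 0.024,"dy": 0.0012,"dz": -0.0006,"wx": 0.1,"wy": -0.1,"wz": 0,"gripper": 1},{"dx": 0.032,"dy": 0.0012,"dz": -0.0006,"wx": 0.1,"wy": -0.1,"wz": 0,"gripper": 1},{"dx": 0.035,"dy": 0.0012,"dz": -0.0006,"wx": 0.1,"wy": -0.1,"wz": 0,"gripper": 1},{"dx": 0.035,"dy": 0.0012,"dz": -0.0006,"wx": 0.1,"wy": -0.1,"wz": 0,"gripper": 1},{"dx": 0.035,"dy": 0.0012,"dz": -0.0006,"wx": 0.1,"wy": -0.1,"wz": 0,"gripper": 1},{"dx": 0.035,"dy": 0.0012,"dz": -0.0006,"wx": 0.1,"wy": -0.1,"wz": 0,"gripper": 1}])

```text
clock: 20.15
position: [530.5, -44.3, 135.3]
ee_rot: [-0.077, 0.84, 0.05, 0.535]
contact_force: [0.7, -0.2, -2.4]
gripper_width: 23.3
```

```bash
python3 -c "
from go import *
st()"; python3 snap.py wrist w16;python3 -c "
import cv2
a=cv2.imread('pics/w16.png');cv2.imwrite('pics/w16z.png',cv2.resize(a[140:350,190:430],None,fx=2.8,fy=2.8,interpolation=2))
"; python3 snap.py side s16; python3 snap.py scene c16;python3 -c "
import cv2
a=cv2.imread('pics/s16.png');b=cv2.imread('pics/c16.png')
cv2.imwrite('pics/sc16.png',cv2.hconcat([cv2.resize(a[150:270,250:370],(400,400),interpolation=2),cv2.resize(b[130:240,260:370],(400,400),interpolation=2)]))"
```

```text
t 20.15 mould TCP [ 2.690e+01 -5.000e-02  6.288e+01] F mould [-1.6  0.3 -1.9] w 23.3 rot [ 0.06  0.01 -0.04]
```

View pics/w16.png

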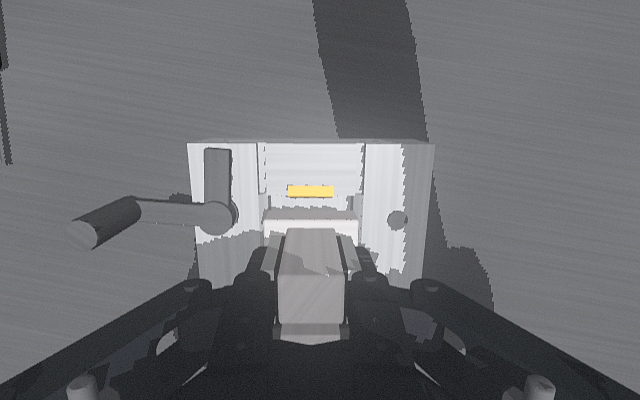

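View pics/sc16.png

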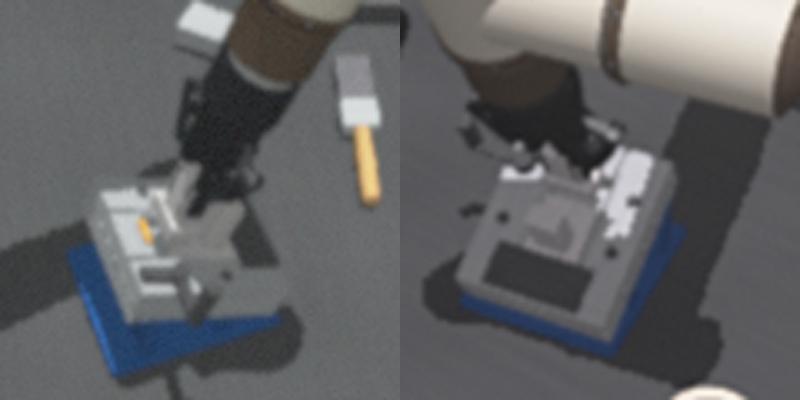

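```bash
python3 -c "
import cv2
a=cv2.imread('pics/w16.png');cv2.imwrite('pics/w16y.png',cv2.resize(a[175:255,245:375],None,fx=6,fy=6,interpolation=2))"
```

```text
(no output)
```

View pics/w16y.png

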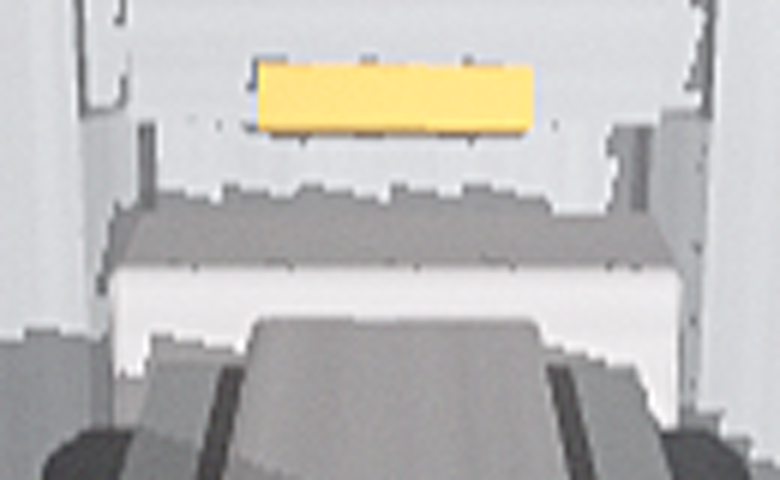

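Run:
```python
from bench import get_image
import numpy as np
for i in range(3):
    d=get_image("wrist");T=d["T_tool_cam"];K=d["K"];print(T[:3,3].round(2))
def at(u,X):
    r=T[:3,:3]@np.linalg.inv(K)@[u[0],u[1],1.];return (T[:3,3]+r*(X-T[0,3])/r[0]).round(2)
c=lambda x,y:(x/6+245-.4,y/6+175-.4)
print("face edge",at(c(83,114),41.7),at(c(712,114),41.7))
print("key top edge",at(c(112,265),9.3),at(c(680,265),9.3)," bottom",at(c(150,200),27.3))
```

```text
[-142.54    2.3   -64.73]
[-142.54    2.3   -64.73]
[-142.54    2.3   -64.73]
face edge [ 41.7  -28.2  -18.32] [ 41.7   33.32 -18.34]
key top edge [  9.3  -20.98 -13.66] [  9.3   25.78 -13.68]  bottom [ 27.3  -20.04 -13.86]
```

In y the key is centred. In x it needs about 2.2 mm up-slope to sit inside the gap (15 to 45). I'll shift it and lower to just above the insert's top.

Call:
arm_command(rows=[{"dx": 0,"dy": 0,"dz": -0.0022,"wx": 0,"wy": 0,"wz": 0,"gripper": 1},{"dx": 0.002,"dy": 0,"dz": -0.0022,"wx": 0,"wy": 0,"wz": 0,"gripper": 1},{"dx": 0.004,"dy": 0,"dz": -0.0022,"wx": 0,"wy": 0,"wz": 0,"gripper": 1},{"dx": 0.007,"dy": 0,"dz": -0.0022,"wx": 0,"wy": 0,"wz": 0,"gripper": 1},{"dx": 0.01,"dy": 0,"dz": -0.0022,"wx": 0,"wy": 0,"wz": 0,"gripper": 1},{"dx": 0.013,"dy": 0,"dz": -0.0022,"wx": 0,"wy": 0,"wz": 0,"gripper": 1},{"dx": 0.014,"dy": 0,"dz": -0.0022,"wx": 0,"wy": 0,"wz": 0,"gripper": 1},{"dx": 0.014,"dy": 0,"dz": -0.0022,"wx": 0,"wy": 0,"wz": 0,"gripper": 1}])

```text
clock: 21.25
position: [522.3, -46.0, 122.9]
ee_rot: [-0.077, 0.84, 0.049, 0.534]
contact_force: [-0.5, 0.9, -1.5]
gripper_width: 23.2
```

```bash
python3 -c "
from go import *
st()"; python3 snap.py wrist w17;python3 -c "
import cv2
a=cv2.imread('pics/w17.png');cv2.imwrite('pics/w17y.png',cv2.resize(a[165:265,245:375],None,fx=6,fy=6,interpolation=2))"
```

```text
t 21.25 mould TCP [29.28  0.12 48.09] F mould [-0.3 -1.  -1.5] w 23.2 rot [ 0.04 -0.09 -0.05]
```

View pics/w17y.png

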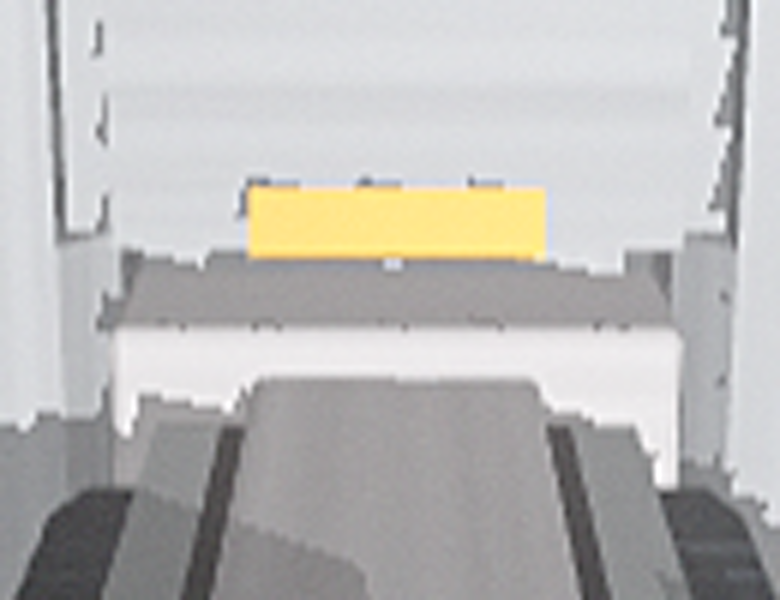

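The measured key centre is x ≈ 29.3, inside 28.5–31.5. I'll lower it into the gap.

Call:
arm_command(rows=[{"dx": 0.001,"dy": 0,"dz": 0,"wx": 0,"wy": 0,"wz": 0,"gripper": 1},{"dx": 0.002,"dy": 0,"dz": 0,"wx": 0,"wy": 0,"wz": 0,"gripper": 1},{"dx": 0.003,"dy": 0,"dz": 0,"wx": 0,"wy": 0,"wz": 0,"gripper": 1},{"dx": 0.004,"dy": 0,"dz": 0,"wx": 0,"wy": 0,"wz": 0,"gripper": 1},{"dx": 0.005,"dy": 0,"dz": 0,"wx": 0,"wy": 0,"wz": 0,"gripper": 1},{"dx": 0.006,"dy": 0,"dz": 0,"wx": 0,"wy": 0,"wz": 0,"gripper": 1},{"dx": 0.006,"dy": 0,"dz": 0,"wx": 0,"wy": 0,"wz": 0,"gripper": 1},{"dx": 0.006,"dy": 0,"dz": 0,"wx": 0,"wy": 0,"wz": 0,"gripper": 1}])

```text
clock: 22.1
position: [520.5, -46.4, 117.6]
ee_rot: [-0.077, 0.84, 0.049, 0.535]
contact_force: [1.9, 0.4, -1.8]
gripper_width: 23.6
```

```bash
python3 -c "
from go import *
st()"
```

```text
t 22.1 mould TCP [28.73  0.17 42.53] F mould [-2.5 -0.  -0.9] w 23.6 rot [ 0.04  0.01 -0.03]
```

Call:
arm_command(rows=[{"dx": 0.001,"dy": 0,"dz": 0,"wx": 0,"wy": 0,"wz": 0,"gripper": 1},{"dx": 0.002,"dy": 0,"dz": 0,"wx": 0,"wy": 0,"wz": 0,"gripper": 1},{"dx": 0.003,"dy": 0,"dz": 0,"wx": 0,"wy": 0,"wz": 0,"gripper": 1},{"dx": 0.004,"dy": 0,"dz": 0,"wx": 0,"wy": 0,"wz": 0,"gripper": 1},{"dx": 0.005,"dy": 0,"dz": 0,"wx": 0,"wy": 0,"wz": 0,"gripper": 1},{"dx": 0.006,"dy": 0,"dz": 0,"wx": 0,"wy": 0,"wz": 0,"gripper": 1},{"dx": 0.007,"dy": 0,"dz": 0,"wx": 0,"wy": 0,"wz": 0,"gripper": 1},{"dx": 0.007,"dy": 0,"dz": 0,"wx": 0,"wy": 0,"wz": 0,"gripper": 1}])

```text
clock: 22.9
position: [517.8, -46.9, 111.2]
ee_rot: [-0.077, 0.84, 0.049, 0.535]
contact_force: [3.7, 1.3, 0.3]
gripper_width: 23.0
```

```bash
python3 -c "
from go import *
st()"
```

```text
t 22.9 mould TCP [28.52  0.19 35.61] F mould [-3.4 -0.6  1.9] w 23.0 rot [ 0.05  0.05 -0.03]
```

Call:
arm_command(rows=[{"dx": 0.0015,"dy": 0,"dz": 0,"wx": 0,"wy": 0,"wz": 0,"gripper": 1},{"dx": 0.003,"dy": 0,"dz": 0,"wx": 0,"wy": 0,"wz": 0,"gripper": 1},{"dx": 0.004,"dy": 0,"dz": 0,"wx": 0,"wy": 0,"wz": 0,"gripper": 1},{"dx": 0.005,"dy": 0,"dz": 0,"wx": 0,"wy": 0,"wz": 0,"gripper": 1},{"dx": 0.006,"dy": 0,"dz": 0,"wx": 0,"wy": 0,"wz": 0,"gripper": 1},{"dx": 0.007,"dy": 0,"dz": 0,"wx": 0,"wy": 0,"wz": 0,"gripper": 1},{"dx": 0.0075,"dy": 0,"dz": 0,"wx": 0,"wy": 0,"wz": 0,"gripper": 1},{"dx": 0.0075,"dy": 0,"dz": 0,"wx": 0,"wy": 0,"wz": 0,"gripper": 1}])

```text
clock: 23.7
position: [514.8, -47.5, 104.7]
ee_rot: [-0.077, 0.84, 0.049, 0.535]
contact_force: [2.8, 1.0, 0.7]
gripper_width: 23.3
```

```bash
python3 -c "
from go import *
st()"
```

```text
t 23.7 mould TCP [28.5   0.19 28.39] F mould [-2.4 -0.5  1.9] w 23.3 rot [ 0.06  0.06 -0.02]
```

Call:
arm_command(rows=[{"dx": 0.0005,"dy": 0,"dz": 0,"wx": 0,"wy": 0,"wz": 0,"gripper": 1},{"dx": 0.001,"dy": 0,"dz": 0,"wx": 0,"wy": 0,"wz": 0,"gripper": 1},{"dx": 0.0015,"dy": 0,"dz": 0,"wx": 0,"wy": 0,"wz": 0,"gripper": 1},{"dx": 0.002,"dy": 0,"dz": 0,"wx": 0,"wy": 0,"wz": 0,"gripper": 1},{"dx": 0.0025,"dy": 0,"dz": 0,"wx": 0,"wy": 0,"wz": 0,"gripper": 1},{"dx": 0.0025,"dy": 0,"dz": 0,"wx": 0,"wy": 0,"wz": 0,"gripper": 1},{"dx": 0.0025,"dy": 0,"dz": 0,"wx": 0,"wy": 0,"wz": 0,"gripper": 1},{"dx": 0.0025,"dy": 0,"dz": 0,"wx": 0,"wy": 0,"wz": 0,"gripper": 1}])

```text
clock: 24.5
position: [514.8, -47.5, 104.6]
ee_rot: [-0.078, 0.839, 0.05, 0.536]
contact_force: [3.5, 2.5, 9.8]
gripper_width: 23.2
```

```bash
python3 -c "
from go import *
st()"; python3 snap.py wrist w18;python3 -c "
import cv2
a=cv2.imread('pics/w18.png');cv2.imwrite('pics/w18y.png',cv2.resize(a[165:265,245:375],None,fx=6,fy=6,interpolation=2))"
```

```text
t 24.5 mould TCP [28.47  0.23 28.32] F mould [ 0.6 -1.8 10.6] w 23.2 rot [0.1  0.19 0.05]
```

View pics/w18.png

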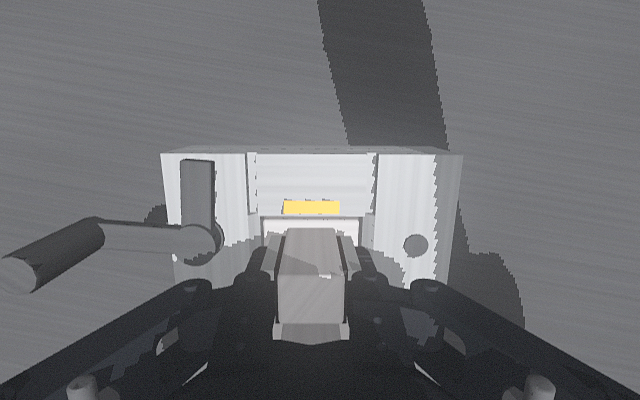

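The key has bottomed: z stalled at the floor with about 10 N, and its foot sits below the face. I'll release and retreat.

Call:
arm_command(rows=[{"dx": 0,"dy": 0,"dz": 0,"wx": 0,"wy": 0,"wz": 0,"gripper": 0.4},{"dx": 0,"dy": 0,"dz": 0,"wx": 0,"wy": 0,"wz": 0,"gripper": 0.15},{"dx": 0,"dy": 0,"dz": 0,"wx": 0,"wy": 0,"wz": 0,"gripper": 0.15},{"dx": 0,"dy": 0,"dz": 0,"wx": 0,"wy": 0,"wz": 0,"gripper": 0.15},{"dx": -0.01,"dy": 0,"dz": 0,"wx": 0,"wy": 0,"wz": 0,"gripper": 0.15},{"dx": -0.03,"dy": 0,"dz": 0,"wx": 0,"wy": 0,"wz": 0,"gripper": 0.15},{"dx": -0.065,"dy": 0,"dz": 0,"wx": 0,"wy": 0,"wz": 0,"gripper": 0.15},{"dx": -0.1,"dy": 0,"dz": 0,"wx": 0,"wy": 0,"wz": 0,"gripper": 0.15}])

```text
clock: 25.35
position: [556.3, -39.9, 196.8]
ee_rot: [-0.078, 0.839, 0.049, 0.536]
contact_force: [0.6, -0.5, 0.7]
gripper_width: 36.5
```

```bash
python3 -c "
from go import *
st()"; python3 snap.py wrist w19;python3 -c "
import cv2
a=cv2.imread('pics/w19.png');cv2.imwrite('pics/w19y.png',cv2.resize(a[70:290,120:400],None,fx=2.8,fy=2.7,interpolation=2))"
```

```text
t 25.35 mould TCP [ 29.21   0.29 129.72] F mould [-0.1  0.6  0.8] w 36.5 rot [0.09 0.12 0.07]
```

View pics/w19y.png

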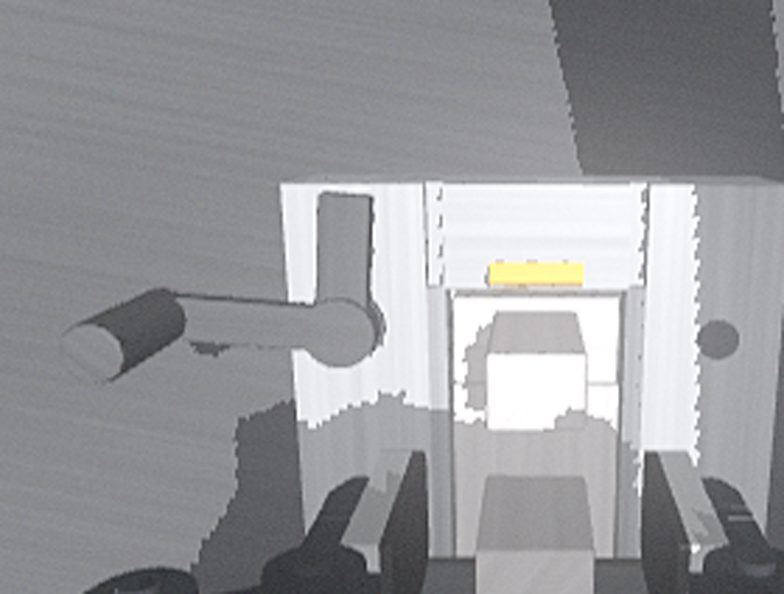

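The key is seated level with the insert's top, behind the pad. Next is the latch: I'll work out its angle from the post and overlay the arc.

Run:
```python
from go import *
M2=MP.copy();A=Rm(MP[3]);M2[:3]+= -0.9*A[:,0]+1.2*A[:,2]
for nm,(u,v) in (("w19",(95/2.8+120-.4,352/2.7+70-.4)),("w18",(22,276)),("w11",(150,114)),("w3",(62/3+200-.35,215/3+15-.35))):
    d=np.load(nm+".npz");c=-d["R"].T@d["t"];r=d["R"].T@np.linalg.inv(d["K"])@[u,v,1]
    cm=A.T@(c-M2[:3]);rm=A.T@r;P=cm+rm*(68-cm[2])/rm[2]
    print(nm,P.round(1),"q",np.arctan2(P[1]-54,P[0]-34).round(3),"rad",np.hypot(P[1]-54,P[0]-34).round(1))
d=np.load("w19.npz")
a=d["img"][:,:,::-1].copy();big=cv2.resize(a[70:290,120:400],None,fx=2.8,fy=2.7,interpolation=2)
th=np.linspace(0,2*np.pi,40)
for q,col in ((1.4,(0,0,255)),(1.5,(0,255,0)),(1.6,(255,0,0))):
  for z in (68,29):
    P=np.c_[34+50*np.cos(q)+8*np.cos(th),54+50*np.sin(q)+8*np.sin(th),0*th+z]
    cv2.polylines(big,[((proj(mw(P,M2),d["K"],d["R"],d["t"])-[120,70]+.4)*[2.8,2.7]).round().astype(int)],True,col,1)
cv2.imwrite("pics/w19q.png",big)
```

```text
w19 [ 39.1 100.1  68. ] q 1.461 rad 46.4
w18 [38.9 98.2 68. ] q 1.461 rad 44.4
w11 [38.5 99.3 68. ] q 1.472 rad 45.5
w3 [41.8 99.1 68. ] q 1.399 rad 45.8
```

View pics/w19q.png

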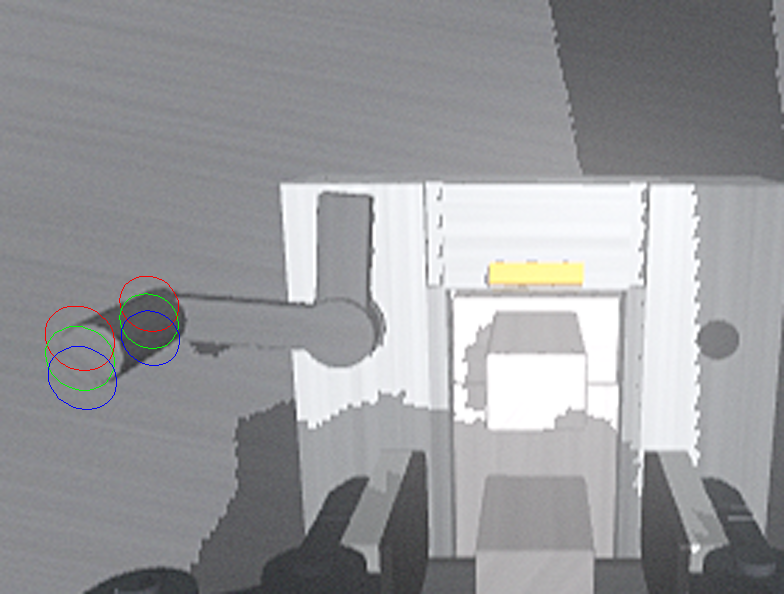

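q ≈ 1.48, which puts the post at about (38.5, 104). I'll cage it loosely between the fingers with the jaws tangential, starting by moving over it while turning the tool.

Call:
arm_command(rows=[{"dx": 0,"dy": -0.015,"dz": -0.001,"wx": -8.5,"wy": 0,"wz": 0,"gripper": 0.2},{"dx": 0,"dy": -0.03,"dz": -0.002,"wx": -17,"wy": 0,"wz": 0,"gripper": 0.2},{"dx": 0,"dy": -0.045,"dz": -0.003,"wx": -25.5,"wy": 0,"wz": 0,"gripper": 0.2},{"dx": 0,"dy": -0.06,"dz": -0.005,"wx": -34,"wy": 0,"wz": 0,"gripper": 0.2},{"dx": 0,"dy": -0.075,"dz": -0.006,"wx": -42.5,"wy": 0,"wz": 0,"gripper": 0.2},{"dx": 0,"dy": -0.09,"dz": -0.007,"wx": -51,"wy": 0,"wz": 0,"gripper": 0.2},{"dx": 0,"dy": -0.1,"dz": -0.008,"wx": -59.5,"wy": 0,"wz": 0,"gripper": 0.2},{"dx": 0,"dy": -0.1035,"dz": -0.0084,"wx": -68,"wy": 0,"wz": 0,"gripper": 0.2}])

```text
clock: 26.2
position: [572.8, -144.2, 206.4]
ee_rot: [-0.369, 0.664, 0.51, 0.404]
contact_force: [-0.2, -0.2, -0.9]
gripper_width: 34.2
```

```bash
cat >> go.py <<'E'
def Rq(q): 
    A=Rm(MP[3]);return A@R.from_rotvec([0,0,q]).as_matrix()@A.T@RT
def relm(x,y,z,q):
    """true-mould target (uses dx -0.9, dz +1.2 model correction)"""
    return rel(mw([x-.9,y,z+1.2],MP)[0],Rq(q))
def post(q): return 34+50*np.cos(q),54+50*np.sin(q)
E
python3 -c "
from go import *
st();x,y=post(1.48);relm(x,y,90,1.48)
print(arm.read_state()['joints'].round(2))"; python3 snap.py wrist w20
```

```text
t 26.2 mould TCP [ 35.69 105.87 137.25] F mould [-0.2  0.1 -0.9] w 34.2 rot [68.39  0.56  0.72]
at [ 572.8 -144.2  206.4] t 26.2 F [-0.2 -0.2 -0.9] w 34.2 -> d [0.046, 0.0033, 0.0012] w [-16.41, -0.07, 0.86]
[ 0.06  0.55  0.13  0.06 -1.57 -0.26]
```

View pics/w20.png

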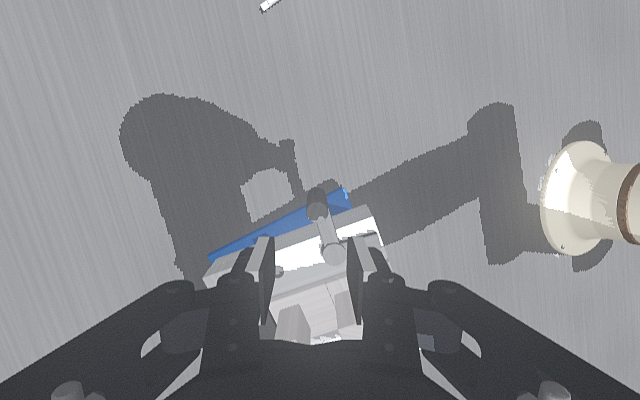

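Call:
arm_command(rows=[{"dx": 0.005,"dy": 0.0015,"dz": 0.0006,"wx": -5.5,"wy": 0,"wz": 0.3,"gripper": 0.2},{"dx": 0.015,"dy": 0.0033,"dz": 0.0012,"wx": -11,"wy": 0,"wz": 0.6,"gripper": 0.2},{"dx": 0.025,"dy": 0.0033,"dz": 0.0012,"wx": -16.4,"wy": 0,"wz": 0.86,"gripper": 0.2},{"dx": 0.035,"dy": 0.0033,"dz": 0.0012,"wx": -16.4,"wy": 0,"wz": 0.86,"gripper": 0.2},{"dx": 0.046,"dy": 0.0033,"dz": 0.0012,"wx": -16.4,"wy": 0,"wz": 0.86,"gripper": 0.2},{"dx": 0.046,"dy": 0.0033,"dz": 0.0012,"wx": -16.4,"wy": 0,"wz": 0.86,"gripper": 0.2},{"dx": 0.046,"dy": 0.0033,"dz": 0.0012,"wx": -16.4,"wy": 0,"wz": 0.86,"gripper": 0.2},{"dx": 0.046,"dy": 0.0033,"dz": 0.0012,"wx": -16.4,"wy": 0,"wz": 0.86,"gripper": 0.2}])

```text
clock: 27.05
position: [552.0, -146.1, 166.0]
ee_rot: [-0.419, 0.586, 0.603, 0.343]
contact_force: [-0.8, -0.9, 0.9]
gripper_width: 34.2
```

```bash
python3 -c "
from go import *
st();x,y=post(1.48);relm(x,y,38,1.48)"; python3 snap.py wrist w21
```

```text
t 27.05 mould TCP [ 37.43 103.95  91.85] F mould [1.3 0.8 0.4] w 34.2 rot [ 8.496e+01 -3.000e-02  1.200e-01]
at [ 552.  -146.1  166. ] t 27.05 F [-0.8 -0.9  0.9] w 34.2 -> d [0.0526, 0.0003, 0.0002] w [0.16, -0.09, 0.06]
```

View pics/w21.png

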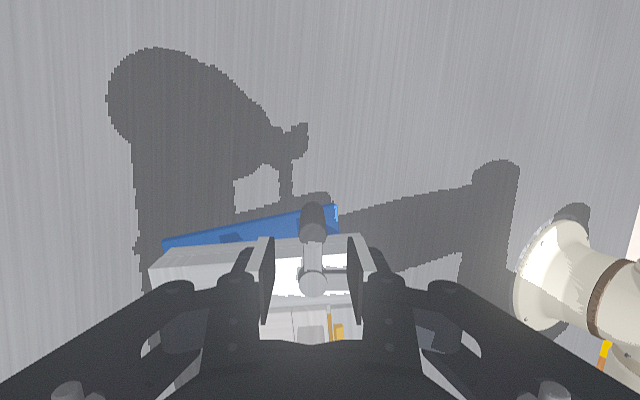

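The post is centred between the fingers at (313, 228), so I'll descend around it.

Call:
arm_command(rows=[{"dx": 0.008,"dy": 0.0003,"dz": 0,"wx": 0,"wy": 0,"wz": 0,"gripper": 0.2},{"dx": 0.016,"dy": 0.0003,"dz": 0,"wx": 0,"wy": 0,"wz": 0,"gripper": 0.2},{"dx": 0.024,"dy": 0.0003,"dz": 0,"wx": 0,"wy": 0,"wz": 0,"gripper": 0.2},{"dx": 0.032,"dy": 0.0003,"dz": 0,"wx": 0,"wy": 0,"wz": 0,"gripper": 0.2},{"dx": 0.04,"dy": 0.0003,"dz": 0,"wx": 0,"wy": 0,"wz": 0,"gripper": 0.2},{"dx": 0.047,"dy": 0.0003,"dz": 0,"wx": 0,"wy": 0,"wz": 0,"gripper": 0.2},{"dx": 0.052,"dy": 0.0003,"dz": 0,"wx": 0,"wy": 0,"wz": 0,"gripper": 0.2},{"dx": 0.052,"dy": 0.0003,"dz": 0,"wx": 0,"wy": 0,"wz": 0,"gripper": 0.2}])

```text
clock: 27.9
position: [529.6, -150.2, 118.3]
ee_rot: [-0.418, 0.587, 0.603, 0.342]
contact_force: [0.2, 0.5, -0.3]
gripper_width: 34.5
```

```bash
python3 -c "
from go import *
st()
for q in np.arange(1.48,-.06,-.14): 
    x,y=post(q);relm(x,y,38,q)"; python3 snap.py wrist w22
```

```text
t 27.9 mould TCP [ 37.99 103.9   38.98] F mould [-0.4 -0.5 -0.2] w 34.5 rot [ 8.497e+01 -8.000e-02  3.000e-02]
at [ 529.6 -150.2  118.3] t 27.9 F [ 0.2  0.5 -0.3] w 34.5 -> d [-0.0002, -0.0003, 0.0001] w [0.17, -0.07, -0.02]
at [ 529.6 -150.2  118.3] t 27.9 F [ 0.2  0.5 -0.3] w 34.5 -> d [-0.0002, 0.0066, 0.0006] w [8.19, -0.07, -0.02]
at [ 529.6 -150.2  118.3] t 27.9 F [ 0.2  0.5 -0.3] w 34.5 -> d [-0.0002, 0.0135, 0.0021] w [16.21, -0.07, -0.01]
at [ 529.6 -150.2  118.3] t 27.9 F [ 0.2  0.5 -0.3] w 34.5 -> d [-0.0002, 0.02, 0.0045] w [24.23, -0.08, -0.01]
at [ 529.6 -150.2  118.3] t 27.9 F [ 0.2  0.5 -0.3] w 34.5 -> d [-0.0002, 0.0262, 0.0078] w [32.25, -0.08, -0.0]
at [ 529.6 -150.2  118.3] t 27.9 F [ 0.2  0.5 -0.3] w 34.5 -> d [-0.0002, 0.0318, 0.012] w [40.28, -0.08, 0.0]
at [ 529.6 -150.2  118.3] t 27.9 F [ 0.2  0.5 -0.3] w 34.5 -> d [-0.0002, 0.0368, 0.0169] w [48.3, -0.08, 0.01]
at [ 529.6 -150.2  118.3] t 27.9 F [ 0.2  0.5 -0.3] w 34.5 -> d [-0.0002, 0.0411, 0.0224] w [56.32, -0.08, 0.01]
at [ 529.6 -150.2  118.3] t 27.9 F [ 0.2  0.5 -0.3] w 34.5 -> d [-0.0002, 0.0446, 0.0285] w [64.34, -0.08, 0.02]
at [ 529.6 -150.2  118.3] t 27.9 F [ 0.2  0.5 -0.3] w 34.5 -> d [-0.0002, 0.0472, 0.035] w [72.36, -0.08, 0.02]
at [ 529.6 -150.2  118.3] t 27.9 F [ 0.2  0.5 -0.3] w 34.5 -> d [-0.0003, 0.0488, 0.0418] w [80.38, -0.08, 0.03]
```

View pics/w22.png

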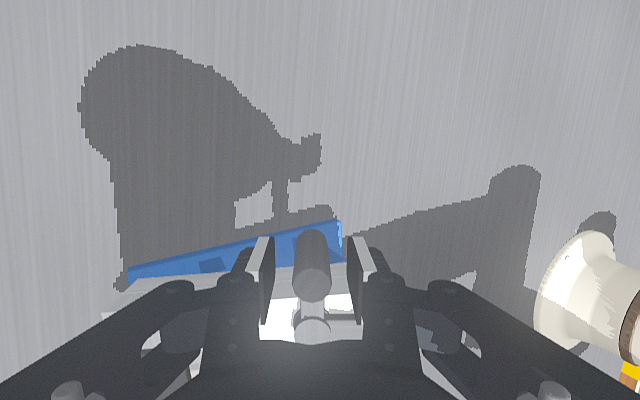

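The post is caged. I'll narrow the gap and start swinging along the arc.

Call:
arm_command(rows=[{"dx": 0,"dy": 0,"dz": 0,"wx": 0,"wy": 0,"wz": 0,"gripper": 0.45},{"dx": 0,"dy": 0.0032,"dz": 0.0003,"wx": 4,"wy": 0,"wz": 0,"gripper": 0.45},{"dx": 0,"dy": 0.0066,"dz": 0.0006,"wx": 8.2,"wy": 0,"wz": 0,"gripper": 0.45},{"dx": 0,"dy": 0.01,"dz": 0.0013,"wx": 12.2,"wy": 0,"wz": 0,"gripper": 0.45},{"dx": 0,"dy": 0.0135,"dz": 0.0021,"wx": 16.2,"wy": 0,"wz": 0,"gripper": 0.45},{"dx": 0,"dy": 0.0168,"dz": 0.0032,"wx": 20.2,"wy": 0,"wz": 0,"gripper": 0.45},{"dx": 0,"dy": 0.02,"dz": 0.0045,"wx": 24.2,"wy": 0,"wz": 0,"gripper": 0.45},{"dx": 0,"dy": 0.0232,"dz": 0.0061,"wx": 28.2,"wy": 0,"wz": 0,"gripper": 0.45}])

```text
clock: 28.75
position: [509.2, -146.4, 128.5]
ee_rot: [-0.323, 0.716, 0.44, 0.435]
contact_force: [0.9, -2.8, -1.9]
gripper_width: 23.3
```

```bash
python3 -c "
from go import *
st()
for q in np.arange(.91,-.1,-.07): 
    x,y=post(q);print(round(q,2));relm(x,y,38,q)"
```

```text
t 28.75 mould TCP [59.8  96.52 40.11] F mould [-1.2  2.9 -1.6] w 23.3 rot [5.659e+01 5.000e-02 2.200e-01]
0.91
at [ 509.2 -146.4  128.5] t 28.75 F [ 0.9 -2.8 -1.9] w 23.3 -> d [0.0009, 0.005, 0.0003] w [4.45, -0.05, 0.21]
0.84
at [ 509.2 -146.4  128.5] t 28.75 F [ 0.9 -2.8 -1.9] w 23.3 -> d [0.0009, 0.0085, 0.0007] w [8.46, -0.04, 0.21]
0.77
at [ 509.2 -146.4  128.5] t 28.75 F [ 0.9 -2.8 -1.9] w 23.3 -> d [0.0009, 0.0119, 0.0014] w [12.47, -0.03, 0.21]
0.7
at [ 509.2 -146.4  128.5] t 28.75 F [ 0.9 -2.8 -1.9] w 23.3 -> d [0.0008, 0.0153, 0.0022] w [16.48, -0.02, 0.21]
0.63
at [ 509.2 -146.4  128.5] t 28.75 F [ 0.9 -2.8 -1.9] w 23.3 -> d [0.0008, 0.0186, 0.0034] w [20.49, -0.02, 0.22]
0.56
at [ 509.2 -146.4  128.5] t 28.75 F [ 0.9 -2.8 -1.9] w 23.3 -> d [0.0008, 0.0219, 0.0047] w [24.5, -0.01, 0.22]
0.49
at [ 509.2 -146.4  128.5] t 28.75 F [ 0.9 -2.8 -1.9] w 23.3 -> d [0.0008, 0.025, 0.0063] w [28.51, -0.0, 0.22]
0.42
at [ 509.2 -146.4  128.5] t 28.75 F [ 0.9 -2.8 -1.9] w 23.3 -> d [0.0008, 0.028, 0.008] w [32.52, 0.01, 0.22]
0.35
at [ 509.2 -146.4  128.5] t 28.75 F [ 0.9 -2.8 -1.9] w 23.3 -> d [0.0008, 0.0309, 0.01] w [36.53, 0.01, 0.22]
0.28
at [ 509.2 -146.4  128.5] t 28.75 F [ 0.9 -2.8 -1.9] w 23.3 -> d [0.0008, 0.0336, 0.0122] w [40.54, 0.02, 0.22]
0.21
at [ 509.2 -146.4  128.5] t 28.75 F [ 0.9 -2.8 -1.9] w 23.3 -> d [0.0008, 0.0362, 0.0146] w [44.55, 0.03, 0.22]
0.14
at [ 509.2 -146.4  128.5] t 28.75 F [ 0.9 -2.8 -1.9] w 23.3 -> d [0.0007, 0.0386, 0.0171] w [48.56, 0.04, 0.22]
0.07
at [ 509.2 -146.4  128.5] t 28.75 F [ 0.9 -2.8 -1.9] w 23.3 -> d [0.0007, 0.0408, 0.0198] w [52.58, 0.05, 0.22]
0.0
at [ 509.2 -146.4  128.5] t 28.75 F [ 0.9 -2.8 -1.9] w 23.3 -> d [0.0007, 0.0429, 0.0227] w [56.59, 0.05, 0.22]
-0.07
at [ 509.2 -146.4  128.5] t 28.75 F [ 0.9 -2.8 -1.9] w 23.3 -> d [0.0007, 0.0447, 0.0256] w [60.6, 0.06, 0.22]
```

Call:
arm_command(rows=[{"dx": 0.0005,"dy": 0.005,"dz": 0.0003,"wx": 4.45,"wy": 0,"wz": 0.2,"gripper": 0.45},{"dx": 0.0008,"dy": 0.0085,"dz": 0.0007,"wx": 8.5,"wy": 0,"wz": 0.2,"gripper": 0.45},{"dx": 0.0008,"dy": 0.0119,"dz": 0.0014,"wx": 12.5,"wy": 0,"wz": 0.2,"gripper": 0.45},{"dx": 0.0008,"dy": 0.0153,"dz": 0.0022,"wx": 16.5,"wy": 0,"wz": 0.2,"gripper": 0.45},{"dx": 0.0008,"dy": 0.0186,"dz": 0.0034,"wx": 20.5,"wy": 0,"wz": 0.2,"gripper": 0.45},{"dx": 0.0008,"dy": 0.0219,"dz": 0.0047,"wx": 24.5,"wy": 0,"wz": 0.2,"gripper": 0.45},{"dx": 0.0008,"dy": 0.025,"dz": 0.0063,"wx": 28.5,"wy": 0,"wz": 0.2,"gripper": 0.45},{"dx": 0.0008,"dy": 0.028,"dz": 0.008,"wx": 32.5,"wy": 0,"wz": 0.2,"gripper": 0.45}])

```text
clock: 29.55
position: [488.5, -128.6, 136.5]
ee_rot: [-0.187, 0.811, 0.221, 0.508]
contact_force: [0.3, -2.6, 0.0]
gripper_width: 23.5
```

```bash
python3 -c "
from go import *
st()
for q in np.arange(.35,-.2,-.07): 
    x,y=post(q);print(round(q,2));relm(x,y,38,q)"; python3 snap.py wrist w23
```

```text
t 29.55 mould TCP [78.76 75.17 40.08] F mould [ 0.2  2.6 -0.1] w 23.5 rot [23.91  0.06  0.12]
0.35
at [ 488.5 -128.6  136.5] t 29.55 F [ 0.3 -2.6  0. ] w 23.5 -> d [0.0009, 0.0042, 0.0004] w [3.85, 0.04, 0.13]
0.28
at [ 488.5 -128.6  136.5] t 29.55 F [ 0.3 -2.6  0. ] w 23.5 -> d [0.0009, 0.0077, 0.0008] w [7.86, 0.04, 0.13]
0.21
at [ 488.5 -128.6  136.5] t 29.55 F [ 0.3 -2.6  0. ] w 23.5 -> d [0.0009, 0.0111, 0.0014] w [11.87, 0.05, 0.12]
0.14
at [ 488.5 -128.6  136.5] t 29.55 F [ 0.3 -2.6  0. ] w 23.5 -> d [0.0008, 0.0145, 0.0022] w [15.88, 0.05, 0.12]
0.07
at [ 488.5 -128.6  136.5] t 29.55 F [ 0.3 -2.6  0. ] w 23.5 -> d [0.0008, 0.0179, 0.0033] w [19.9, 0.06, 0.12]
-0.0
at [ 488.5 -128.6  136.5] t 29.55 F [ 0.3 -2.6  0. ] w 23.5 -> d [0.0008, 0.0211, 0.0046] w [23.91, 0.06, 0.12]
-0.07
at [ 488.5 -128.6  136.5] t 29.55 F [ 0.3 -2.6  0. ] w 23.5 -> d [0.0008, 0.0243, 0.0061] w [27.92, 0.06, 0.12]
-0.14
at [ 488.5 -128.6  136.5] t 29.55 F [ 0.3 -2.6  0. ] w 23.5 -> d [0.0008, 0.0273, 0.0079] w [31.93, 0.07, 0.12]
```

View pics/w23.png

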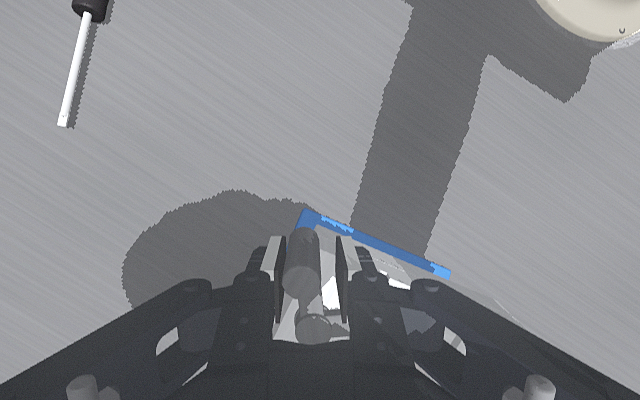

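Call:
arm_command(rows=[{"dx": 0.0005,"dy": 0.0042,"dz": 0.0004,"wx": 3.9,"wy": 0,"wz": 0.1,"gripper": 0.45},{"dx": 0.0008,"dy": 0.0077,"dz": 0.0008,"wx": 7.9,"wy": 0,"wz": 0.1,"gripper": 0.45},{"dx": 0.0008,"dy": 0.0111,"dz": 0.0014,"wx": 11.9,"wy": 0,"wz": 0.1,"gripper": 0.45},{"dx": 0.0008,"dy": 0.0145,"dz": 0.0022,"wx": 15.9,"wy": 0,"wz": 0.1,"gripper": 0.45},{"dx": 0.0008,"dy": 0.0179,"dz": 0.0033,"wx": 19.9,"wy": 0,"wz": 0.1,"gripper": 0.45},{"dx": 0.0008,"dy": 0.02,"dz": 0.0042,"wx": 23.9,"wy": 0,"wz": 0.1,"gripper": 0.45},{"dx": 0.0008,"dy": 0.0211,"dz": 0.0046,"wx": 23.9,"wy": 0,"wz": 0.1,"gripper": 0.45},{"dx": 0.0008,"dy": 0.0211,"dz": 0.0046,"wx": 23.9,"wy": 0,"wz": 0.1,"gripper": 0.45}])

```text
clock: 30.4
position: [480.5, -108.2, 138.0]
ee_rot: [-0.077, 0.839, 0.049, 0.536]
contact_force: [-0.0, -1.0, 1.0]
gripper_width: 23.3
```

```bash
python3 -c "
from go import *
st();relm(84,54,38,0)"
```

```text
t 30.4 mould TCP [83.18 53.72 39.67] F mould [0.6 1.  0.8] w 23.3 rot [0.04 0.1  0.01]
at [ 480.5 -108.2  138. ] t 30.4 F [-0. -1.  1.] w 23.3 -> d [0.0005, -0.0003, 0.0001] w [0.04, 0.1, 0.01]
```

Now I'll press on to the stop in small steps.

Call:
arm_command(rows=[{"dx": 0,"dy": 0.0008,"dz": 0,"wx": 0,"wy": 0,"wz": 0,"gripper": 0.45},{"dx": 0,"dy": 0.0016,"dz": 0,"wx": 0,"wy": 0,"wz": 0,"gripper": 0.45},{"dx": 0,"dy": 0.0024,"dz": 0,"wx": 0,"wy": 0,"wz": 0,"gripper": 0.45},{"dx": 0,"dy": 0.0032,"dz": 0,"wx": 0,"wy": 0,"wz": 0,"gripper": 0.45},{"dx": 0,"dy": 0.0038,"dz": 0,"wx": 0,"wy": 0,"wz": 0,"gripper": 0.45},{"dx": 0,"dy": 0.0038,"dz": 0,"wx": 0,"wy": 0,"wz": 0,"gripper": 0.45},{"dx": 0,"dy": 0.0038,"dz": 0,"wx": 0,"wy": 0,"wz": 0,"gripper": 0.45},{"dx": 0,"dy": 0.0038,"dz": 0,"wx": 0,"wy": 0,"wz": 0,"gripper": 0.45}])

```text
clock: 31.2
position: [479.6, -104.7, 138.0]
ee_rot: [-0.077, 0.84, 0.049, 0.536]
contact_force: [-0.1, -4.3, 0.7]
gripper_width: 23.4
```

```bash
python3 -c "
from go import *
st()"
```

```text
t 31.2 mould TCP [83.32 50.1  39.55] F mould [1.1 4.2 0.3] w 23.4 rot [0.03 0.07 0.02]
```

Call:
arm_command(rows=[{"dx": 0,"dy": 0.0008,"dz": 0,"wx": 0,"wy": 0,"wz": 0,"gripper": 0.45},{"dx": 0,"dy": 0.0016,"dz": 0,"wx": 0,"wy": 0,"wz": 0,"gripper": 0.45},{"dx": 0,"dy": 0.0024,"dz": 0,"wx": 0,"wy": 0,"wz": 0,"gripper": 0.45},{"dx": 0,"dy": 0.003,"dz": 0,"wx": 0,"wy": 0,"wz": 0,"gripper": 0.45},{"dx": 0,"dy": 0.003,"dz": 0,"wx": 0,"wy": 0,"wz": 0,"gripper": 0.45},{"dx": 0,"dy": 0.003,"dz": 0,"wx": 0,"wy": 0,"wz": 0,"gripper": 0.45},{"dx": 0,"dy": 0.003,"dz": 0,"wx": 0,"wy": 0,"wz": 0,"gripper": 0.45},{"dx": 0,"dy": 0.003,"dz": 0,"wx": 0,"wy": 0,"wz": 0,"gripper": 0.45}])

```text
clock: 32.0
position: [479.6, -104.3, 138.0]
ee_rot: [-0.078, 0.839, 0.048, 0.536]
contact_force: [0.8, -12.9, -3.5]
gripper_width: 23.8
```

```bash
python3 -c "
from go import *
st()"; python3 snap.py wrist w24
```

```text
t 32.0 mould TCP [83.32 49.73 39.61] F mould [-0.1 12.9 -3.8] w 23.8 rot [-0.02  0.07  0.24]
```

View pics/w24.png

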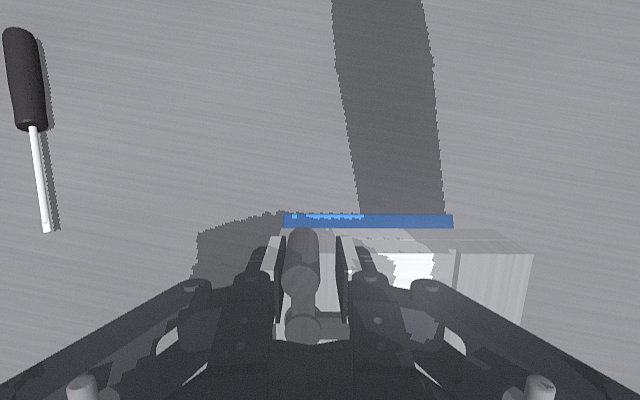

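It has hit the stop: 13 N with no further motion. I'll ease off, then withdraw.

Call:
arm_command(rows=[{"dx": 0,"dy": -0.002,"dz": 0,"wx": 0,"wy": 0,"wz": 0,"gripper": 0.4},{"dx": 0,"dy": -0.0038,"dz": 0,"wx": 0,"wy": 0,"wz": 0,"gripper": 0.25},{"dx": 0,"dy": -0.0038,"dz": 0,"wx": 0,"wy": 0,"wz": 0,"gripper": 0.25},{"dx": -0.005,"dy": -0.0038,"dz": 0,"wx": 0,"wy": 0,"wz": 0,"gripper": 0.25},{"dx": -0.02,"dy": -0.0038,"dz": 0,"wx": 0,"wy": 0,"wz": 0,"gripper": 0.25},{"dx": -0.05,"dy": -0.0038,"dz": 0,"wx": 0,"wy": 0,"wz": 0,"gripper": 0.25},{"dx": -0.09,"dy": -0.0038,"dz": 0,"wx": 0,"wy": 0,"wz": 0,"gripper": 0.25},{"dx": -0.13,"dy": -0.0038,"dz": 0,"wx": 0,"wy": 0,"wz": 0,"gripper": 0.25}])

```text
clock: 32.85
position: [534.5, -97.0, 257.6]
ee_rot: [-0.079, 0.839, 0.048, 0.536]
contact_force: [1.6, 0.0, -0.4]
gripper_width: 31.8
```

Call:
arm_command(rows=[{"dx": -0.01,"dy": 0.01,"dz": 0.02,"wx": 0,"wy": 0,"wz": 0,"gripper": 0.25},{"dx": -0.02,"dy": 0.02,"dz": 0.04,"wx": 0,"wy": 0,"wz": 0,"gripper": 0.25},{"dx": -0.03,"dy": 0.03,"dz": 0.06,"wx": 0,"wy": 0,"wz": 0,"gripper": 0.25},{"dx": -0.04,"dy": 0.04,"dz": 0.08,"wx": 0,"wy": 0,"wz": 0,"gripper": 0.25},{"dx": -0.05,"dy": 0.05,"dz": 0.1,"wx": 0,"wy": 0,"wz": 0,"gripper": 0.25},{"dx": -0.05,"dy": 0.05,"dz": 0.11,"wx": 0,"wy": 0,"wz": 0,"gripper": 0.25},{"dx": -0.05,"dy": 0.05,"dz": 0.11,"wx": 0,"wy": 0,"wz": 0,"gripper": 0.25},{"dx": -0.05,"dy": 0.05,"dz": 0.11,"wx": 0,"wy": 0,"wz": 0,"gripper": 0.25}])

```text
clock: 33.65
position: [643.6, -26.0, 256.1]
ee_rot: [-0.079, 0.84, 0.048, 0.535]
contact_force: [0.0, -0.0, 0.7]
gripper_width: 32.1
```

```bash
python3 -c "
from go import *
st()"; python3 snap.py wrist w25;python3 snap.py scene c25; python3 snap.py side s25; python3 -c "
import cv2
from go import *
d=np.load('w25.npz');a=d['img'][:,:,::-1].copy()
cv2.imwrite('pics/w25z.png',cv2.resize(a[20:270,180:460],None,fx=2.4,fy=2.4,interpolation=2))
"
```

```text
t 33.65 mould TCP [-25.83   2.44 220.8 ] F mould [0.3 0.  0.6] w 32.1 rot [0.01 0.   0.23]
```

View pics/w25z.png

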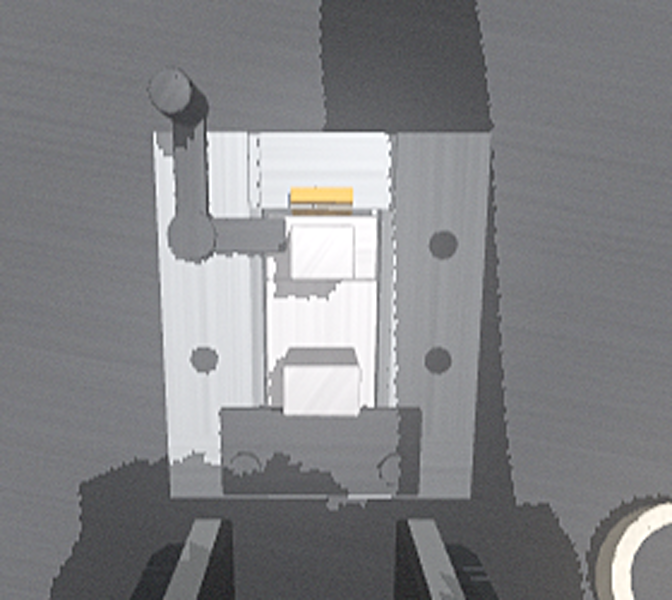

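View pics/c25.png

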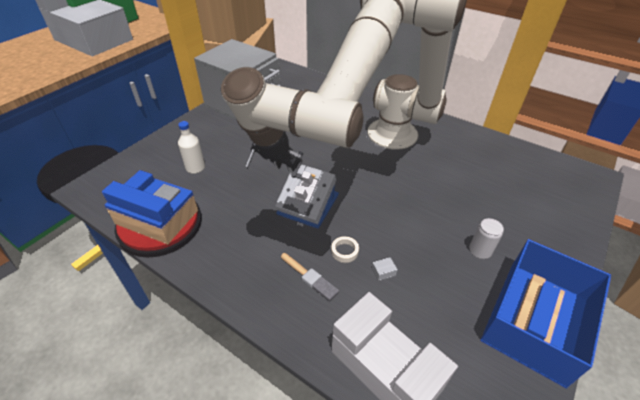

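The latch arm lies square across the key's foot with its post up-slope at (170, 90). The key–insert seam is tight, and a 3 mm gap is left above the key, which is consistent with the home positions. The bystanders look untouched, so I'm handing in.

```bash
python3 -c "
from bench import arm
print(arm.job_done()); print(arm.read_state()['clock'])"
```

```text
the job is handed in; nothing more can be done
None
the job is handed in; nothing more can be done
```

The insert, key and latch are all in place, and I handed the job in at about 34 s of the 66 s allowed. The hand-in gives no verdict.

- **Insert:** I lowered it square into the pocket and slid it down the slope until it stopped against the lower wall with about 10 N. Its toe is under the clamp plate.
- **Key:** I pressed it past the spring pad to the pocket floor, where it stopped with about 10 N.
- **Latch:** I swung it with the fingers loosely around the post until it hit the stop with about 13 N, then backed the arm clear.

**Final pictures:** The latch arm lies square across the key's foot. The key sits tight against the insert with about 3 mm left above it, which is what the home positions imply. In the scene picture, the other things on the bench look where they were, and the robot reads no contact. I took a last side picture but did not look at it.

**What disagreed:**
- My first mould position was about 2 mm off sideways, about 1 mm along the slope and about 1 mm in height. I corrected the sideways error from the picture before the insert went in, and the other two from contact and the pictures.
- The camera put the latch post about 4 mm from where the given geometry says it should be. I followed the given geometry with room to spare.
- The first move call was refused because the rows left out the rotation values, so nothing moved.

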